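# Stack the furnace spacers and hold the crown carrier over the loading lift

## Task

On the furnace's loading lift, lower the large grey spacer ring and then the smaller pink one over the steel post, each fully home and not dropped. Then pick up the orange crown carrier by its bar, carry it level over the caddy of powder jars and stop with it hovering about one centimetre above the tip of the post, its hole centred on the post, squared up with the long side of the lift and touching nothing but your gripper. Finish while still holding it there, ready for the lift to rise; leave the jars and the spatula where they are.

Things in the scene. Friction and masses are not known exactly. Their poses are not given: they have to be found in the camera images.
- lift: Fixed loading lift: a grey rectangular base 150 (x) by 110 (y) by 24 mm high with a blue stripe along each short (y) edge, on it a white round plate 92 mm across and 6 mm thick, in whose centre stands the steel post. Origin: centre of the underside, on the bench; x along its long side, z up.
- post_foot (a point): Foot of the post: on its axis, at the upper face of the white plate, 30 mm above the bench. Axes as the lift's.
- post_tip (a point): Tip of the post, on its axis, 78 mm above the bench. The post is 14 mm in diameter and 48 mm tall above the plate; its last 6 mm taper to 8 mm.
- grey_ring: Large grey ceramic spacer ring, loose, lying flat on the bench: outside diameter 56 mm, hole 19 mm, 22 mm high, about 0.12 kg. Origin: centre of its underside. Home: underside on the white plate.
- pink_ring: Smaller pink ceramic spacer ring, loose, lying flat on the bench: outside diameter 44 mm, hole 19 mm, 18 mm high, about 0.06 kg. Origin: centre of its underside. Home: underside on the grey ring's top, 22 mm above the plate.
- carrier: Crown carrier, one rigid loose piece of about 0.16 kg: an orange plate 84 (x) by 52 (y) by 8 mm with six ivory crowns on pins (three along each long side, tops 24 mm above the underside, the outermost 24 mm from its centre in y), and over it an aluminium grip bar on two uprights at the ends. A 20 mm hole goes through the plate's centre, below the bar. Origin: centre of the underside; x along the bar and the long side, z up.
- carrier_hole (a point): Centre of the carrier's hole at the plate's underside (same point as the carrier's origin). Axes as the carrier's.
- carrier_bar (a point): Middle of the carrier's grip bar, 62 mm above the carrier's underside. The bar is 80 mm long (x), 12 mm wide (y) and 12 mm high; the space beneath it is open between the uprights (64 mm).
- caddy: Fixed pale blue-grey open caddy between the carrier and the lift, 300 (x) by 80 (y) by 18 mm high, inner floor 4 mm above the bench, holding the three jars in a row. Origin: centre of the underside; x along its length.
- jar_teal: Tall powder jar with teal lid, white with yellow label, 56 mm across, 80 mm tall, top 84 mm above the bench; loose in the caddy, must stay. Origin: centre of its underside.
- jar_white: Low white powder jar with white lid, 52 mm across, 55 mm tall; loose in the caddy, must stay. Origin: centre of its underside.
- jar_amber: Low white powder jar with orange lid, 52 mm across, 55 mm tall; loose in the caddy, must stay. Origin: centre of its underside.
- spatula: Cement spatula, 160 mm long, 12 mm wide, 8 mm high, dark wooden handle and steel blade, lying on the bench beyond the lift; must stay. Origin: middle of its underside; x along its length, handle to -x.
Mind the look-alikes: they are no part of the job. What is shaped like the jar_amber but purple is not meant. Several things have the shape of the pink_ring; the one meant has the colours described above.

How it is judged:
By the outcome, as a careful person would: the job done as asked, in the order asked, and still so for the second after the job is handed in, while the arm keeps its last pose, push and grip.
It also fails if it takes over 69 s, if anything falls off the work surface, if the arm or the gripper's body presses on something with over 40 N, if the wrist force passes 120 N, or if a joint passes its speed limit or range.

## Robot

A 7-joint arm with a two-finger parallel gripper is mounted at the origin on the work surface. World frame = base frame: x ahead of the robot, y to its left, z up, the work surface at z = 0. Lengths are in m, angles in rad, forces in N, time in s.
With the tool pointing down it reaches from about 0.4 to 0.85 m from the base axis. Payload 10.4 kg.
Tool frame: the origin (TCP) lies at the centre of the arm's flange, where the gripper is bolted on; the fingertips stand 182 mm ahead of it and the grasp point (between the pads) lies 164 mm ahead of it (r.hold_point_z is the distance from the TCP to the grasp point, in m); z points along the fingers, y is the direction in which the jaws open and shut (so a half turn about z gives the same grasp; the last joint's range is limited). The gripper opens to 87 mm and grips with 3 to 60 N. Pads are 19 mm wide; open, the fingers measure 117 mm over their backs; the gripper's body (75 mm by 190 mm) begins 51 mm behind the grasp point.
Start: joints at [1.223, 0.332, -0.065, 1.46, 0.022, 1.35, -0.088], TCP at [0.199, -0.592, 0.405] pointing down, gripper open.
Joint ranges: [-2.6, 2.6], [-0.5, 2.12], [-1.47, 1.34], [0.16, 2.42], [-1.27, 4.41], [0.06, 2.06], [-2.6, 2.6]. Speed limits (rad/s): [2.22, 2.22, 2.79, 2.79, 3.14, 3.14, 3.14].

## Interface

Orientations are given as a unit quaternion [x, y, z, w].
In Python, from bench import r, cams, job gives the robot as it stands.
- The arm moves only by the tool carry_out, never from a script. Its argument "rows" is a list of rows, each an object with "jaw": the finger opening in m, from 0 to 0.087; "delta_pos": the shift along the tool's x, y, z in m, a list of three; "yaw": the turn about the tool's z in degrees. A call has 1 to 10 rows; each row shifts and turns the commanded pose from where the row before left it, along the tool's axes as they then stand; what a row does not reach is not made up. A row lasts 1/10 s, in which the tool goes at most 50 mm and 8.59 degrees, less where a joint would pass 70% of its speed; a pose out of reach is approached as far as the arm can. A call is refused whole if a number of a shift passes 0.05 or a number of a turn 8.59, either way. A call with a gripper value outside its range is refused whole. The fingers move at their own pace and stop on an object; "grip_force" is the grip in N (left out, the last holds). Time passes only in rows, so rows that do not move let the fingers close. It gives the time, the measured TCP pose, the force and the opening at its end, in the units of the state.
- r.read_state(): the state, without advancing time (a new reading comes with each control period).
- cams.camera(name): name is "scene" or "top"; returns a dict with "img" (384x512x3 uint8, blue, green, red), "mtx" (3x3 intrinsics, pixels), "R" (3x3) and "t" (3): a world point X has camera coordinates R X + t. Camera axes: x right, y down, z forward; pixel columns grow to the right and rows downward; lengths in m; the calibration is good to about 2 mm. A picture is of the moment at which its call begins. There is no depth.
- job.close_job(): hands the job in, once; it reports no verdict.
Trained networks look in the newest picture that a camera, given by its name, has taken for a name from the list of things; names that differ only in an ending like _2 or _b are one class to them, and where a whole thing is asked for, a point or a joint stands for the part that bears it (a point fixed in the world has none). Each returns a list of dicts, best first, with "confidence" (0 to 1); they miss things now and then, are a little off and sometimes report something else, mostly with a low value. They report only what shows in the picture. A call takes as long as a camera call. They do not tell look-alikes from the thing itself.
- cams.boxes_of(camera, query): "rect" ([centre column, centre row, width, height] as shares, 0 to 1, of the picture: columns of its width, rows of its height, round what is visible of it).
- cams.outline_of(camera, query): "pixels" (384x512 bool, what is visible of it) and "rect" ([centre column, centre row, width, height] as shares, 0 to 1, of the picture: columns of its width, rows of its height, round what is visible of it).
The state is a dict: "time": time; "joint_positions": joint angles; "joint_vel": joint speeds; "joint_torque": joint torques, N m; "ee_pos": TCP position; "eef_rot": TCP orientation; "ft_force": force on the tool from outside, world axes, zero at the start; "torque": the same for the moment, N m; "width": finger opening in m.
Only numpy, scipy, OpenCV 4.12 (cv2) and the standard library are available. Lean on these libraries where they do the work, as an engineer would, in place of code of your own. Each camera call takes 0.05 s, during which the arm holds its last target.

## Working session

There is one attempt and no reset: what is moved stays moved. The work goes in short steps, Python scripts to look and compute and a tool call to move; the robot and the scene stay as the last step left them, time stands still between calls to the robot, and variables do not carry over. Pictures are saved under pics/ and viewed, and the job is handed in when it is done.

Besides the shell and the picture viewer there is one more tool, called after "Emit:" as name(argument=value, ...), one argument or row to a line, values as JSON. carry_out: Moves the arm, as the interface text tells. Its arguments: {"type":"object","properties":{"rows":{"type":"array"},"grip_force":{"type":"number"}},"required":["rows"]}

```bash
ls; mkdir -p pics; python3 - <<'E'
from bench import r,cams,job
import cv2,json
for n in ["scene","top"]:
    c=cams.camera(n); cv2.imwrite(f"pics/{n}0.png",c["img"]); print(n,c["mtx"].tolist(),c["R"].round(4).tolist(),c["t"].round(4).tolist())
s=r.read_state(); print(s)
print(r.hold_point_z)
for n in ["scene","top"]:
    for q in ["lift","grey_ring","pink_ring","carrier","caddy","jar_teal","jar_white","jar_amber","spatula"]:
        try: print(n,q,[(round(b["confidence"],2),[round(v*(512,384)[i%2],1) for i,v in enumerate(b["rect"])]) for b in cams.boxes_of(n,q)][:4])
        except Exception as e: print(q,e)
E
```

```text
pics
scene [[428.9132064128576, 0.0, 256.962590960515], [0.0, 428.9132064128576, 190.42757850802013], [0.0, 0.0, 1.0]] [[0.8059, 0.5918, -0.018], [0.3888, -0.5519, -0.7377], [-0.4465, 0.5875, -0.6749]] [-0.4148, -0.1673, 1.4857]
top [[378.6745216909927, 0.0, 253.2692670832672], [0.0, 378.6745216909927, 192.69175906873832], [0.0, 0.0, 1.0]] [[-0.006, -0.9999, 0.0099], [-0.9955, 0.0051, -0.0942], [0.0941, -0.0105, -0.9955]] [-0.0164, 0.5741, 0.9066]
{'time': 0.1, 'joint_positions': array([ 1.22339555,  0.33283168, -0.06471337,  1.46085996,  0.02161629,
        1.34990478, -0.08845901]), 'joint_vel': array([ 0.000193  , -0.00230676, -0.00077686, -0.00202757,  0.00178955,
       -0.00121562,  0.00145377]), 'joint_torque': array([ 2.09074788e-03, -6.24544430e+01,  2.51294783e-02, -3.90717959e+01,
       -6.14137645e-02,  3.65591305e-02,  8.75643605e-05]), 'ee_pos': array([ 0.19942471, -0.59221051,  0.40401777]), 'eef_rot': array([ 9.86835619e-01,  1.61725178e-01, -1.40317392e-04, -6.38568959e-04]), 'ft_force': array([-0.08694393,  0.89540071,  0.50920682]), 'torque': array([0.00269991, 0.
[... 590 characters left out ...]
ula [(0.65, [374.4, 184.8, 41.4, 24.6]), (0.21, [277.1, 203.7, 96.9, 59.8])]
top lift [(0.73, [127.9, 202.8, 61.3, 76.5]), (0.52, [348.4, 171.0, 34.4, 39.1])]
top grey_ring [(0.64, [316.3, 246.8, 23.0, 23.9])]
top pink_ring [(0.7, [361.0, 265.0, 17.9, 16.3]), (0.54, [365.4, 302.4, 17.0, 17.4])]
top carrier [(0.8, [351.2, 172.4, 38.5, 35.0]), (0.55, [232.6, 201.1, 35.1, 121.9]), (0.5, [361.6, 265.6, 19.4, 17.0])]
top caddy [(0.59, [231.0, 202.3, 33.8, 124.6])]
top jar_teal [(0.97, [233.1, 197.5, 24.5, 19.5])]
top jar_white [(0.57, [234.5, 158.3, 18.0, 26.6])]
top jar_amber [(0.87, [185.4, 221.1, 22.2, 23.7]), (0.84, [230.2, 238.8, 17.3, 22.1])]
top spatula [(0.72, [141.9, 125.8, 14.7, 59.0])]
```

```bash
python3 - <<'E'
import cv2
a=cv2.imread("pics/top0.png")[90:330,80:400]; cv2.imwrite("pics/top0z.png",cv2.resize(a,None,fx=2.5,fy=2.5,interpolation=cv2.INTER_CUBIC))
a=cv2.imread("pics/scene0.png")[110:320,100:420]; cv2.imwrite("pics/scene0z.png",cv2.resize(a,None,fx=2.5,fy=2.5,interpolation=cv2.INTER_CUBIC))
E
```

```text
(no output)
```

View pics/top0z.png

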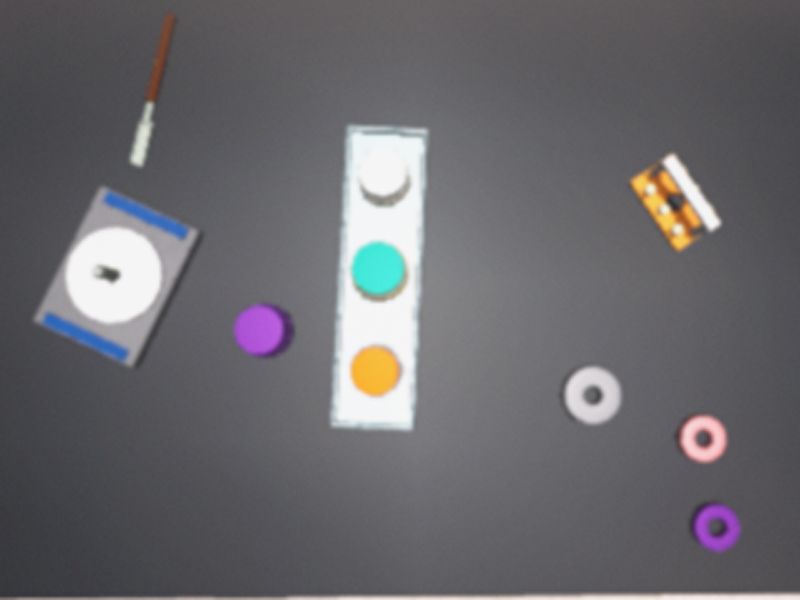

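View pics/scene0z.png

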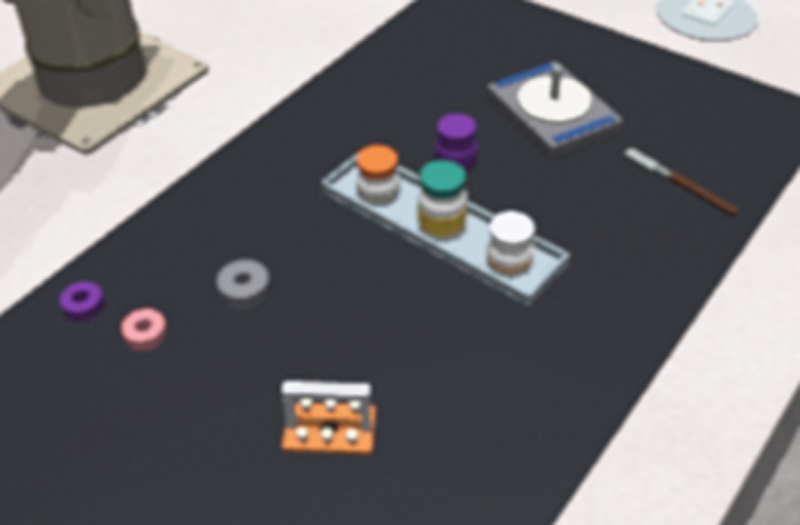

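```bash
cat > h.py <<'E'
import numpy as np,cv2
from scipy.optimize import least_squares
def proj(c,X):
    X=np.atleast_2d(X); p=X@c["R"].T+c["t"]; p=p@c["mtx"].T; return p[:,:2]/p[:,2:]
def back(c,uv,z):
    d=np.linalg.inv(c["mtx"])@np.array([uv[0],uv[1],1.]); C=-c["R"].T@c["t"]; d=c["R"].T@d
    return C+d*(z-C[2])/d[2]
def circ(x,y,z,rad,n=72):
    a=np.linspace(0,2*np.pi,n,endpoint=False); return np.c_[x+rad*np.cos(a),y+rad*np.sin(a),np.full(n,z)]
def raster(polys,shape=(384,512),S=8):
    """union of convex hulls minus; polys list of (pts,val)"""
    m=np.zeros((shape[0]*S,shape[1]*S),np.float32)
    for p,v in polys: cv2.fillPoly(m,[np.round(((p+0.5)*S-0.5)*16).astype(np.int32)],v,shift=4)
    return cv2.resize(m,shape[::-1],interpolation=cv2.INTER_AREA)
E
python3 - <<'E'
from bench import r,cams,job
from h import *
import pickle
d={}
for n in ["scene","top"]:
    d[n]=cams.camera(n); 
    for q in ["lift","grey_ring","pink_ring","carrier","caddy","jar_teal","jar_white","jar_amber","spatula"]:
        d[n,q]=cams.outline_of(n,q)
pickle.dump(d,open("d0.pkl","wb"))
c=d["top"]
print(-c["R"].T@c["t"])
for n in ["scene","top"]:
  for q in ["lift","grey_ring","pink_ring","carrier","caddy","jar_teal","jar_white","jar_amber","spatula"]:
    for o in d[n,q][:3]:
        ys,xs=np.nonzero(o["pixels"]); 
        if len(xs): print(n,q,round(o["confidence"],2),len(xs),xs.mean().round(2),ys.mean().round(2), back(d[n],(xs.mean(),ys.mean()),0.012).round(4))
E
```

```text
[ 0.48613302 -0.00979607  0.9567678 ]
scene lift 0.76 1258 320.82 153.71 [0.5592 0.2918 0.012 ]
scene grey_ring 0.85 350 196.32 222.94 [ 0.4358 -0.1743  0.012 ]
scene grey_ring 0.53 967 230.57 276.81 [ 0.6258 -0.2598  0.012 ]
scene pink_ring 0.79 230 157.09 241.71 [ 0.3969 -0.285   0.012 ]
scene pink_ring 0.55 224 131.92 230.58 [ 0.3119 -0.2969  0.012 ]
scene carrier 0.81 946 230.16 277.09 [ 0.6256 -0.261   0.012 ]
scene carrier 0.71 542 276.05 190.23 [0.5397 0.062  0.012 ]
scene carrier 0.29 1162 321.07 153.76 [0.56  0.292 0.012]
scene caddy 0.79 1410 278.35 202.9 [0.5756 0.0213 0.012 ]
scene jar_teal 0.69 527 275.99 190.39 [0.5399 0.0614 0.012 ]
scene jar_white 0.66 396 303.45 208.05 [0.6454 0.045  0.012 ]
scene jar_amber 0.65 306 281.68 165.31 [0.4881 0.1689 0.012 ]
scene jar_amber 0.55 347 250.1 180.14 [0.4492 0.0541 0.012 ]
scene jar_amber 0.5 1210 320.98 153.52 [0.5591 0.293  0.012 ]
top lift 0.9 2844 127.19 200.36 [0.5579 0.2947 0.012 ]
top lift 0.53 684 349.75 170.48 [ 0.6306 -0.2638  0.012 ]
top grey_ring 0.69 387 316.49 247.27 [ 0.4389 -0.1755  0.012 ]
top pink_ring 0.77 277 365.94 299.75 [ 0.3108 -0.294   0.012 ]
top pink_ring 0.57 233 360.39 264.92 [ 0.395  -0.2831  0.012 ]
top carrier 0.79 654 349.74 170.9 [ 0.6295 -0.2638  0.012 ]
top carrier 0.25 380 232.95 160.35 [0.6578 0.0311 0.012 ]
top caddy 0.92 2764 231.88 201.95 [0.5525 0.0339 0.012 ]
top jar_teal 0.57 455 231.61 197.62 [0.5634 0.0345 0.012 ]
top jar_white 0.6 415 233.14 160.03 [0.6586 0.0306 0.012 ]
top jar_amber 0.69 330 230.21 237.19 [0.4651 0.0381 0.012 ]
top jar_amber 0.61 389 185.8 221.59 [0.5042 0.1483 0.012 ]
top jar_amber 0.27 697 349.53 170.56 [ 0.6304 -0.2633  0.012 ]
top spatula 0.66 258 141.24 125.36 [0.7488 0.2639 0.012 ]
```

```bash
cat > fit.py <<'E'
from h import *
from scipy.optimize import minimize
def cov(c,layers,box,S=6,sig=0.8):
    """layers: list of (world pts Nx3 (convex hull filled), label). returns coverage stack"""
    x0,y0,x1,y1=box; lab=np.zeros(((y1-y0)*S,(x1-x0)*S),np.uint8)
    n=0
    for P,l in layers:
        p=proj(c,P); p=cv2.convexHull(p.astype(np.float32))[:,0]
        p=((p-[x0,y0])+0.5)*S-0.5
        cv2.fillConvexPoly(lab,np.round(p*16).astype(np.int32),int(l),shift=4); n=max(n,l)
    out=[cv2.GaussianBlur(cv2.resize((lab==k).astype(np.float32),(x1-x0,y1-y0),interpolation=cv2.INTER_AREA),(0,0),sig) for k in range(n+1)]
    return np.array(out)
def fit(c,mk,p0,pad=6,step=None,sig=0.8,ret=False,occ=None):
    allp=np.vstack([proj(c,P) for P,_ in mk(p0)])
    x0,y0=np.floor(allp.min(0)-pad).astype(int);x1,y1=np.ceil(allp.max(0)+pad).astype(int)
    box=(max(x0,0),max(y0,0),min(x1,512),min(y1,384)); I=c["img"][box[1]:box[3],box[0]:box[2]].astype(float).reshape(-1,3)
    def f(p):
        A=cov(c,mk(p),box,sig=sig); A=A.reshape(len(A),-1).T
        s=np.linalg.lstsq(A,I,rcond=None)[0]; return np.mean((A@s-I)**2)
    step=np.array(step if step is not None else [0.004]*len(p0))
    best=None
    sim=np.vstack([p0]+[np.array(p0)+step*e for e in np.eye(len(p0))])
    rr=minimize(f,p0,method="Nelder-Mead",options=dict(initial_simplex=sim,xatol=1e-5,fatol=1e-4,maxiter=400))
    sim=np.vstack([rr.x]+[rr.x-step/2*e for e in np.eye(len(p0))])
    rr=minimize(f,rr.x,method="Nelder-Mead",options=dict(initial_simplex=sim,xatol=1e-5,fatol=1e-4,maxiter=400))
    return rr.x,rr.fun
def T(p,P):
    P=np.atleast_2d(np.array(P,float)); c_,s_=np.cos(p[2]),np.sin(p[2])
    return np.c_[p[0]+c_*P[:,0]-s_*P[:,1],p[1]+s_*P[:,0]+c_*P[:,1],P[:,2]]
def boxp(x0,x1,y0,y1,z0,z1): return [[x,y,z] for x in(x0,x1) for y in(y0,y1) for z in(z0,z1)]
def ring(od,h,z0=0):
    def mk(p):
        x,y=p[:2]
        top=circ(x,y,z0+h,od/2)
        return [(np.vstack([top,circ(x,y,z0,od/2)]),1),(top,2),(circ(x,y,z0+h,.0095),3)]
    return mk
def lift(post=True):
  def mk(p):
    L=[(T(p,boxp(-.075,.075,-.055,.055,0,.024)),1),(T(p,boxp(-.075,.075,-.055,.055,.024,.024)),2)]
    # stripes: "along each short edge"
    for s in (-1,1):
        L.append((T(p,boxp(s*p[3]-.0055,s*p[3]+.0055,-.05,.05,.024,.024)),3))
    L.append((np.vstack([circ(p[0],p[1],.024,.046),circ(p[0],p[1],.03,.046)]),1)); L.append((circ(p[0],p[1],.03,.046),4))
    if post: L.append((np.vstack([circ(p[0],p[1],.03,.007),circ(p[0],p[1],.072,.007),circ(p[0],p[1],.078,.004)]),5))
    return L
  return mk
def carrier(p):
    c=p
    L=[(T(p,boxp(-.042,.042,-.026,.026,0,.008)),1),(T(p,boxp(-.042,.042,-.026,.026,.008,.008)),2)]
    h=circ(0,0,.008,.010); L.append((T(p,h),3))
    return L
E
python3 - <<'E'
from fit import *
import pickle
d=pickle.load(open("d0.pkl","rb"))
for n in ["top","scene"]:
    c=d[n]
    print(n,"grey",fit(c,ring(.056,.022),[.437,-.175]))
    print(n,"pink",fit(c,ring(.044,.018),[.395,-.283]))
    for a in (-25,65):
        pass
    for a in (60,75,): print(n,"lift",fit(c,lift(),[.558,.292,np.radians(a),.066],step=[.004,.004,.05,.002]))
E
```

```text
top grey (array([ 0.43865665, -0.17393313]), np.float64(41.82164333779379))
top pink (array([ 0.39539052, -0.28272957]), np.float64(38.36872645961928))
top lift (array([0.55858823, 0.29406277, 1.12694075, 0.06297911]), np.float64(461.7280334658416))
top lift (array([0.55845259, 0.29382968, 1.13125203, 0.06266315]), np.float64(512.4281232718308))
scene grey (array([ 0.43848151, -0.17475055]), np.float64(4.657051111924508))
scene pink (array([ 0.39517012, -0.28310548]), np.float64(16.529321718669163))
scene lift (array([0.55707779, 0.29472525, 1.10027401, 0.06601418]), np.float64(390.8699769282608))
scene lift (array([0.55723577, 0.2945139 , 1.11622625, 0.06661611]), np.float64(382.559822847839))
```

```bash
python3 - <<'E'
from fit import *
import pickle
d=pickle.load(open("d0.pkl","rb"))
for n in ["top","scene"]:
    c=d[n]
    for a in (-25,-22): 
        x,f=fit(c,lift(),[.558,.292,np.radians(a),.066],step=[.004,.004,.05,.002]); print(n,"lift",x,np.degrees(x[2]),f)
        x,f=fit(c,lift(False),[.558,.292,np.radians(a),.066],step=[.004,.004,.05,.002]); print(n,"liftnp",x,np.degrees(x[2]),f)
E
```

```text
top lift [ 0.55832854  0.29339251 -0.43716843  0.0665642 ] -25.04790617781432 107.40995629291683
top liftnp [ 0.55828366  0.29379691 -0.44205706  0.06663761] -25.328004098480637 192.5868884762496
top lift [ 0.55857945  0.2935295  -0.44021108  0.06670716] -25.222236951113075 106.5558426155447
top liftnp [ 0.55845454  0.29361039 -0.4383599   0.06663153] -25.116172348287147 194.4167653084069
scene lift [ 0.55811059  0.29357148 -0.4361058   0.06627524] -24.98702160062879 132.6694789050806
scene liftnp [ 0.55865443  0.29304928 -0.44514832  0.06619786] -25.50511991923433 275.8138536686305
scene lift [ 0.55794014  0.29375231 -0.43656827  0.06630899] -25.013519545972922 147.1440804043719
scene liftnp [ 0.55839218  0.29307122 -0.43522293  0.06659642] -24.936436810007166 288.4016459387981
```

```bash
cat >> fit.py <<'E'
def carrier2(z0=0.0):
  def mk(p):
    L=[(T(p,boxp(-.042,.042,-.026,.026,0,.008)),1),(T(p,boxp(-.042,.042,-.026,.026,.008,.008)),2),(T(p,circ(0,0,.008,.010)),3)]
    # crowns
    for s in (-1,1):
        for x in (-.026,0,.026):
            L.append((T(p,np.vstack([circ(x,s*.018,.010,.006),circ(x,s*.018,.024,.005)])),4))
    U=[(T(p,boxp(s*.036-.004,s*.036+.004,-.006,.006,.008,.056)),5) for s in (-1,1)]
    B=[(T(p,boxp(-.040,.040,-.006,.006,.056,.068)),6),(T(p,boxp(-.040,.040,-.006,.006,.068,.068)),7)]
    L+=U+B
    for i in range(len(L)): L[i][0][:,2]+=z0
    return L
  return mk
E
python3 - <<'E'
from fit import *
import pickle
d=pickle.load(open("d0.pkl","rb"))
for n in ["top","scene"]:
    c=d[n]
    for a in (32,38): 
        x,f=fit(c,carrier2(),[.628,-.255,np.radians(a)],step=[.004,.004,.05],pad=4); print(n,"carrier",x,np.degrees(x[2]),f)
c=d["top"]
im=c["img"].copy()
def draw(im,c,L):
    im=cv2.resize(im,None,fx=4,fy=4,interpolation=cv2.INTER_CUBIC)
    for P,l in L:
        p=cv2.convexHull(proj(c,P).astype(np.float32)); cv2.polylines(im,[((p+.5)*4-.5).astype(np.int32)],True,(0,255,0),1)
    return im
o=[]
for n in("top","scene"):
    c=d[n]; x,f=fit(c,carrier2(),[.628,-.255,np.radians(35)],step=[.004,.004,.05],pad=4)
    im=draw(c["img"],c,carrier2()(x)); u=(proj(c,[x[0],x[1],.03])[0]*4).astype(int); o.append(im[u[1]-140:u[1]+140,u[0]-140:u[0]+140])
cv2.imwrite("pics/car.png",np.hstack(o))
E
```

```text
top carrier [ 0.6318798  -0.26483958  0.57371474] 32.87143300028063 161.5987645509065
top carrier [ 0.63193218 -0.26492727  0.57565802] 32.982774781206416 157.0040402223782
scene carrier [ 0.63098684 -0.26365064  0.57007202] 32.66272101535716 374.75482705299095
scene carrier [ 0.63094787 -0.26367944  0.57014965] 32.6671689194047 383.3325627487761
```

View pics/car.png

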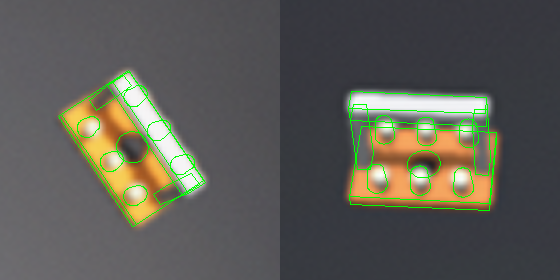

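Emit:
carry_out(
  rows=[
    {"jaw":0.087,"delta_pos":[0,0,0.02],"yaw":6.2},
    {"jaw":0.087,"delta_pos":[0,0,0.03],"yaw":6.2},
    {"jaw":0.087,"delta_pos":[0,0,0.03],"yaw":6.2},
    {"jaw":0.087,"delta_pos":[0.02,-0.035,0],"yaw":0},
    {"jaw":0.087,"delta_pos":[0.02,-0.035,0],"yaw":0},
    {"jaw":0.087,"delta_pos":[0.02,-0.035,0],"yaw":0},
    {"jaw":0.087,"delta_pos":[0.02,-0.035,0],"yaw":0},
    {"jaw":0.087,"delta_pos":[0.02,-0.035,0],"yaw":0},
    {"jaw":0.087,"delta_pos":[0.02,-0.035,0],"yaw":0},
    {"jaw":0.087,"delta_pos":[0.02,-0.035,0],"yaw":0},
  ],
  grip_force=20,
)

```text
time: 3.0
ee_pos: [0.34, -0.3458, 0.325]
eef_rot: [1.0, 0.0, 0.0, 0.0]
ft_force: [1.4, -0.8, 0.7]
width: 0.0871
```

Emit:
carry_out(
  rows=[
    {"jaw":0.087,"delta_pos":[0.02,-0.035,0],"yaw":0},
    {"jaw":0.087,"delta_pos":[0.02,-0.035,0],"yaw":0},
    {"jaw":0.087,"delta_pos":[0.02,-0.035,0],"yaw":0},
    {"jaw":0.087,"delta_pos":[0.02,-0.035,0],"yaw":0},
    {"jaw":0.087,"delta_pos":[0.0186,-0.0316,0],"yaw":0},
    {"jaw":0.087,"delta_pos":[0,0,0.03],"yaw":0},
    {"jaw":0.087,"delta_pos":[0,0,0.03],"yaw":0},
    {"jaw":0.087,"delta_pos":[0,0,0.02],"yaw":0},
    {"jaw":0.087,"delta_pos":[0,0,0],"yaw":0},
  ],
)

```text
time: 3.9
ee_pos: [0.437, -0.1753, 0.2425]
eef_rot: [1.0, 0.0, -0.002, -0.001]
ft_force: [0.2, 0.5, 1.0]
width: 0.0874
```

```bash
python3 - <<'E'
from bench import r,cams,job
s=r.read_state(); print(s["ee_pos"],s["eef_rot"],s["joint_positions"])
E
```

```text
[ 0.43699148 -0.17532691  0.24249623] [ 9.99997528e-01  2.15454972e-04 -2.01348416e-03 -9.18614829e-04] [ 0.65272454  0.19001368 -0.39505257  2.01731479  0.08828943  0.95480835
 -1.35769887]
```

Emit:
carry_out(
  rows=[
    {"jaw":0.087,"delta_pos":[0.0016,-0.0011,0.02],"yaw":0},
    {"jaw":0.087,"delta_pos":[0,0,0.02],"yaw":0},
    {"jaw":0.087,"delta_pos":[0,0,0.01],"yaw":0},
    {"jaw":0.087,"delta_pos":[0,0,0],"yaw":0},
    {"jaw":0.087,"delta_pos":[0,0,0],"yaw":0},
  ],
)

```text
time: 4.4
ee_pos: [0.44, -0.1748, 0.1958]
eef_rot: [1.0, 0.0, 0.001, 0.0]
ft_force: [0.4, -0.0, 0.7]
width: 0.0869
```

Emit:
carry_out(
  rows=[
    {"jaw":0.087,"delta_pos":[-0.001,-0.0005,0.008],"yaw":0},
    {"jaw":0.087,"delta_pos":[0,0,0],"yaw":0},
    {"jaw":0.087,"delta_pos":[0,0,0],"yaw":0},
  ],
)

```text
time: 4.7
ee_pos: [0.4386, -0.1741, 0.1869]
eef_rot: [1.0, 0.0, 0.0, 0.0]
ft_force: [0.4, 0.5, 0.3]
width: 0.087
```

Good. Close on the grey ring.

Emit:
carry_out(
  rows=[
    {"jaw":0.05,"delta_pos":[0,0,0],"yaw":0},
    {"jaw":0.04,"delta_pos":[0,0,0],"yaw":0},
    {"jaw":0.04,"delta_pos":[0,0,0],"yaw":0},
    {"jaw":0.04,"delta_pos":[0,0,0],"yaw":0},
    {"jaw":0.04,"delta_pos":[0,0,0],"yaw":0},
    {"jaw":0.04,"delta_pos":[0,0,0],"yaw":0},
  ],
  grip_force=25,
)

```text
time: 5.3
ee_pos: [0.4386, -0.1741, 0.1868]
eef_rot: [1.0, 0.0, 0.0, 0.0]
ft_force: [-0.9, -0.1, -0.1]
width: 0.0553
```

Emit:
carry_out(
  rows=[
    {"jaw":0.04,"delta_pos":[0,0,-0.01],"yaw":0},
    {"jaw":0.04,"delta_pos":[0,0,-0.02],"yaw":0},
    {"jaw":0.04,"delta_pos":[0,0,-0.03],"yaw":-7.5},
    {"jaw":0.04,"delta_pos":[0,0,-0.03],"yaw":-7.5},
    {"jaw":0.04,"delta_pos":[0,0,-0.03],"yaw":-7.5},
    {"jaw":0.04,"delta_pos":[0,0,-0.02],"yaw":-7.5},
    {"jaw":0.04,"delta_pos":[0,0,-0.01],"yaw":-7.5},
    {"jaw":0.04,"delta_pos":[0,0,0],"yaw":-7.5},
    {"jaw":0.04,"delta_pos":[0,0,0],"yaw":-7.5},
    {"jaw":0.04,"delta_pos":[0,0,0],"yaw":-7.5},
  ],
)

```text
time: 6.3
ee_pos: [0.4384, -0.1739, 0.3375]
eef_rot: [0.865, 0.502, 0.0, 0.0]
ft_force: [0.5, 0.3, -1.0]
width: 0.0554
```

Emit:
carry_out(
  rows=[
    {"jaw":0.04,"delta_pos":[0,0,0],"yaw":-7.5},
    {"jaw":0.04,"delta_pos":[0,0,0],"yaw":-7.5},
    {"jaw":0.04,"delta_pos":[0,0,0],"yaw":-7.5},
    {"jaw":0.04,"delta_pos":[0,0,0],"yaw":-7.5},
    {"jaw":0.04,"delta_pos":[0,0,0],"yaw":0},
  ],
)

```text
time: 6.8
ee_pos: [0.4385, -0.174, 0.3373]
eef_rot: [0.706, 0.708, 0.0, 0.0]
ft_force: [0.3, 0.4, -1.3]
width: 0.0553
```

```bash
cat > st.py <<'E'
from bench import r
import numpy as np, sys
from scipy.spatial.transform import Rotation as Ro
s=r.read_state(); q=Ro.from_quat(s["eef_rot"]).as_matrix()
yx=np.degrees(np.arctan2(q[1,0],q[0,0])); tilt=np.degrees(np.arccos(-q[2,2]))
print("t",s["time"],"p",s["ee_pos"].round(4),"toolx ang",yx.round(2),"tooly",np.degrees(np.arctan2(q[1,1],q[0,1])).round(2),"tilt",tilt.round(2),"q",s["joint_positions"].round(2),"F",s["ft_force"].round(2),"w",round(s["width"],4))
if len(sys.argv)>3:
    d=np.array([float(v) for v in sys.argv[1:4]])-s["ee_pos"]; print("tool delta",(q.T@d).round(4))
E
python3 st.py .5583 .2936 .337
```

```text
t 6.8 p [ 0.4385 -0.174   0.3373] toolx ang 90.14 tooly 0.14 tilt 0.02 q [ 0.76  0.08 -0.49  1.92  0.04  1.16  0.25] F [ 0.29  0.44 -1.31] w 0.0553
tool delta [4.673e-01 1.209e-01 2.000e-04]
```

Emit:
carry_out(
  rows=[
    {"jaw":0.04,"delta_pos":[0.02,0.005,0],"yaw":0},
    {"jaw":0.04,"delta_pos":[0.04,0.01,0],"yaw":0},
    {"jaw":0.04,"delta_pos":[0.045,0.012,0],"yaw":0},
    {"jaw":0.04,"delta_pos":[0.045,0.012,0],"yaw":0},
    {"jaw":0.04,"delta_pos":[0.045,0.012,0],"yaw":0},
    {"jaw":0.04,"delta_pos":[0.045,0.012,0],"yaw":0},
    {"jaw":0.04,"delta_pos":[0.045,0.012,0],"yaw":0},
    {"jaw":0.04,"delta_pos":[0.045,0.012,0],"yaw":0},
    {"jaw":0.04,"delta_pos":[0.045,0.012,0],"yaw":0},
    {"jaw":0.04,"delta_pos":[0.04,0.01,0],"yaw":0},
  ],
)

```text
time: 7.8
ee_pos: [0.5477, 0.243, 0.337]
eef_rot: [0.709, 0.706, 0.0, 0.0]
ft_force: [0.5, -1.5, -1.0]
width: 0.055
```

Emit:
carry_out(
  rows=[
    {"jaw":0.04,"delta_pos":[0.03,0.007,0],"yaw":0},
    {"jaw":0.04,"delta_pos":[0.015,0.003,0],"yaw":0},
    {"jaw":0.04,"delta_pos":[0.007,0.002,0],"yaw":0},
    {"jaw":0.04,"delta_pos":[0,0,0.02],"yaw":0},
    {"jaw":0.04,"delta_pos":[0,0,0.02],"yaw":0},
    {"jaw":0.04,"delta_pos":[0,0,0.01],"yaw":0},
    {"jaw":0.04,"delta_pos":[0,0,0],"yaw":0},
    {"jaw":0.04,"delta_pos":[0,0,0],"yaw":0},
  ],
)

```text
time: 8.6
ee_pos: [0.5599, 0.2924, 0.2875]
eef_rot: [0.708, 0.707, 0.0, 0.0]
ft_force: [-0.5, -0.2, -0.1]
width: 0.0553
```

```bash
cat > shot.py <<'E'
from bench import cams
import cv2,sys,pickle
a=[]
d={}
for n,(x0,y0,x1,y1) in {"top":tuple(map(int,sys.argv[2].split(","))),"scene":tuple(map(int,sys.argv[3].split(",")))}.items():
    c=cams.camera(n); d[n]=c; a.append(cv2.resize(c["img"][y0:y1,x0:x1],(390,390),interpolation=cv2.INTER_CUBIC))
pickle.dump(d,open(sys.argv[1]+".pkl","wb"))
cv2.imwrite("pics/"+sys.argv[1]+".png",cv2.hconcat(a))
E
python3 st.py .5583 .2936 .287; python3 shot.py g1 60,140,190,270 256,90,386,220
```

```text
t 8.6 p [0.5599 0.2924 0.2875] toolx ang 89.93 tooly -0.07 tilt 0.04 q [-0.01  0.54 -0.73  1.55  0.38  1.2  -0.81] F [-0.52 -0.18 -0.15] w 0.0553
tool delta [ 0.0012 -0.0016  0.0005]
```

View pics/g1.png

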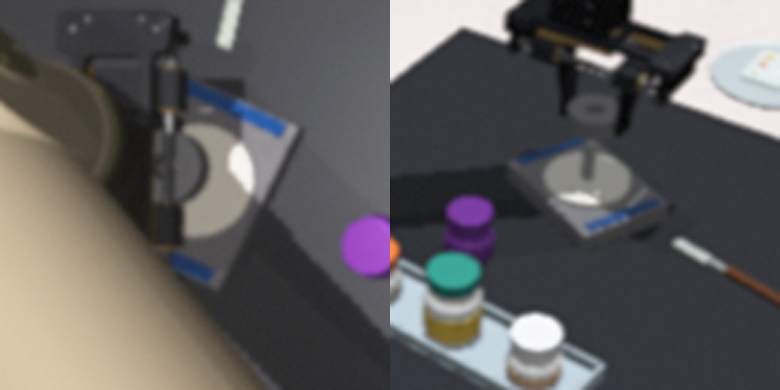

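```bash
python3 - <<'E'
from fit import *
import pickle
d=pickle.load(open("g1.pkl","rb"))
c=d["scene"]
def mk(p):
    x,y=p; z=.1007; top=circ(x,y,z+.022,.028)
    return [(np.vstack([top,circ(x,y,z,.028)]),1),(top,2),(circ(x,y,z+.022,.0095),3)]
print(fit(c,mk,[.5599,.2924],pad=3))
def mk(p): return [(circ(p[0],p[1],.1227,.02),1),(circ(p[0],p[1],.1227,.0095),2)]
print(fit(c,mk,[.5599,.2924],pad=-1,step=[.002,.002]))
E
```

```text
(array([0.56036821, 0.28247674]), np.float64(279.2941960828976))
(array([0.56096483, 0.28948885]), np.float64(4.8356703296935555))
```

Emit:
carry_out(
  rows=[
    {"jaw":0.04,"delta_pos":[0.0012,-0.0016,0.008],"yaw":0},
    {"jaw":0.04,"delta_pos":[0,0,0.007],"yaw":0},
    {"jaw":0.04,"delta_pos":[0,0,0],"yaw":0},
    {"jaw":0.04,"delta_pos":[0,0,0],"yaw":0},
    {"jaw":0.04,"delta_pos":[0,0,0],"yaw":0},
  ],
)

```text
time: 9.2
ee_pos: [0.558, 0.2942, 0.2718]
eef_rot: [0.707, 0.707, 0.0, 0.0]
ft_force: [-0.2, 0.2, -1.3]
width: 0.0551
```

```bash
python3 st.py .5583 .2936 .218; python3 shot.py g2 80,150,180,250 286,90,366,170
```

```text
t 9.2 p [0.558  0.2942 0.2718] toolx ang 90.01 tooly 0.01 tilt 0.01 q [-0.02  0.55 -0.72  1.57  0.39  1.17 -0.82] F [-0.16  0.24 -1.26] w 0.0551
tool delta [-0.0006  0.0003  0.0538]
```

View pics/g2.png

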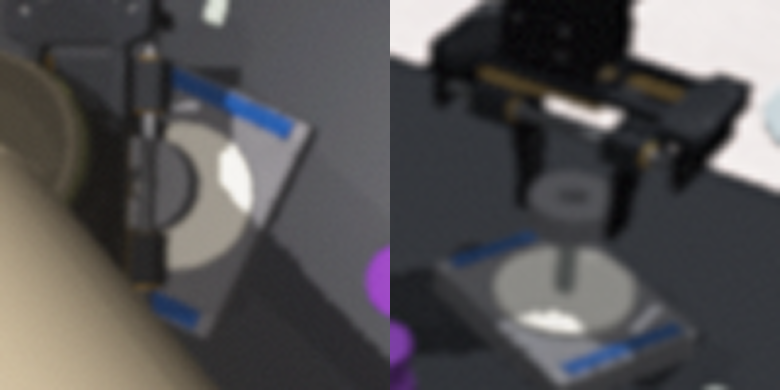

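Emit:
carry_out(
  rows=[
    {"jaw":0.04,"delta_pos":[-0.0005,0.0003,0.005],"yaw":0},
    {"jaw":0.04,"delta_pos":[0,0,0.005],"yaw":0},
    {"jaw":0.04,"delta_pos":[0,0,0.005],"yaw":0},
    {"jaw":0.04,"delta_pos":[0,0,0],"yaw":0},
  ],
)

```text
time: 9.7
ee_pos: [0.5576, 0.2947, 0.2559]
eef_rot: [0.707, 0.708, 0.0, -0.001]
ft_force: [0.6, 4.8, -3.1]
width: 0.0551
```

Emit:
carry_out(
  rows=[
    {"jaw":0.04,"delta_pos":[0,0,0.008],"yaw":0},
    {"jaw":0.04,"delta_pos":[0,0,0.008],"yaw":0},
    {"jaw":0.04,"delta_pos":[0,0,0.008],"yaw":0},
    {"jaw":0.04,"delta_pos":[0,0,0.006],"yaw":0},
    {"jaw":0.04,"delta_pos":[0,0,0],"yaw":0},
    {"jaw":0.04,"delta_pos":[0,0,0],"yaw":0},
  ],
)

```text
time: 10.3
ee_pos: [0.5574, 0.2949, 0.2256]
eef_rot: [0.706, 0.708, 0.0, -0.001]
ft_force: [-0.6, 8.3, -6.2]
width: 0.0555
```

Emit:
carry_out(
  rows=[
    {"jaw":0.04,"delta_pos":[0.002,0,0],"yaw":0},
    {"jaw":0.04,"delta_pos":[0,0,0],"yaw":0},
    {"jaw":0.04,"delta_pos":[0,0,0],"yaw":0},
  ],
)

```text
time: 10.6
ee_pos: [0.5579, 0.2957, 0.2261]
eef_rot: [0.707, 0.707, -0.0, -0.0]
ft_force: [-2.4, 2.9, -3.2]
width: 0.0553
```

Emit:
carry_out(
  rows=[
    {"jaw":0.04,"delta_pos":[0.002,-0.001,0],"yaw":0},
    {"jaw":0.04,"delta_pos":[0,0,0],"yaw":0},
    {"jaw":0.04,"delta_pos":[0,0,0],"yaw":0},
  ],
)

```text
time: 10.9
ee_pos: [0.5575, 0.2973, 0.2269]
eef_rot: [0.707, 0.707, 0.0, 0.0]
ft_force: [0.3, -0.7, -0.6]
width: 0.0555
```

Emit:
carry_out(
  rows=[
    {"jaw":0.04,"delta_pos":[0.0003,0,0.003],"yaw":0},
    {"jaw":0.04,"delta_pos":[0,0,0.003],"yaw":0},
    {"jaw":0.04,"delta_pos":[0,0,0.002],"yaw":0},
    {"jaw":0.04,"delta_pos":[0,0,0],"yaw":0},
    {"jaw":0.04,"delta_pos":[0,0,0],"yaw":0},
  ],
)

```text
time: 11.4
ee_pos: [0.5572, 0.2979, 0.2187]
eef_rot: [0.707, 0.707, -0.0, 0.0]
ft_force: [-0.2, 0.6, -1.2]
width: 0.0553
```

Emit:
carry_out(
  rows=[
    {"jaw":0.04,"delta_pos":[0,0,0.001],"yaw":0},
    {"jaw":0.04,"delta_pos":[0,0,0.001],"yaw":0},
    {"jaw":0.04,"delta_pos":[0,0,0],"yaw":0},
    {"jaw":0.04,"delta_pos":[0,0,0],"yaw":0},
  ],
)

```text
time: 11.8
ee_pos: [0.5573, 0.298, 0.2169]
eef_rot: [0.707, 0.707, 0.0, 0.0]
ft_force: [-0.2, -0.1, 0.8]
width: 0.0548
```

Emit:
carry_out(
  rows=[
    {"jaw":0.04,"delta_pos":[0,0,0.001],"yaw":0},
    {"jaw":0.04,"delta_pos":[0,0,0],"yaw":0},
    {"jaw":0.04,"delta_pos":[0,0,0],"yaw":0},
  ],
)

```text
time: 12.1
ee_pos: [0.5573, 0.298, 0.2168]
eef_rot: [0.707, 0.707, 0.0, 0.0]
ft_force: [-3.4, -2.5, 10.8]
width: 0.0552
```

Emit:
carry_out(
  rows=[
    {"jaw":0.04,"delta_pos":[0,0,-0.001],"yaw":0},
    {"jaw":0.087,"delta_pos":[0,0,0],"yaw":0},
    {"jaw":0.087,"delta_pos":[0,0,0],"yaw":0},
    {"jaw":0.087,"delta_pos":[0,0,0],"yaw":0},
    {"jaw":0.087,"delta_pos":[0,0,0],"yaw":0},
    {"jaw":0.087,"delta_pos":[0,0,-0.02],"yaw":0},
    {"jaw":0.087,"delta_pos":[0,0,-0.03],"yaw":0},
    {"jaw":0.087,"delta_pos":[0,0,-0.04],"yaw":0},
    {"jaw":0.087,"delta_pos":[0,0,-0.03],"yaw":0},
  ],
)

```text
time: 13.0
ee_pos: [0.5572, 0.2981, 0.339]
eef_rot: [0.707, 0.707, 0.001, 0.0]
ft_force: [0.3, 0.8, 0.4]
width: 0.0867
```

```bash
python3 st.py .3954 -.2829 .33
```

```text
t 13.0 p [0.5572 0.2981 0.339 ] toolx ang 90.02 tooly 0.02 tilt 0.08 q [-0.01  0.49 -0.75  1.5   0.34  1.29 -0.79] F [0.28 0.77 0.4 ] w 0.0867
tool delta [-0.581  -0.162   0.0084]
```

Emit:
carry_out(
  rows=[
    {"jaw":0.066,"delta_pos":[-0.02,-0.006,0],"yaw":0},
    {"jaw":0.066,"delta_pos":[-0.04,-0.011,0],"yaw":0},
    {"jaw":0.066,"delta_pos":[-0.045,-0.0125,0],"yaw":0},
    {"jaw":0.066,"delta_pos":[-0.045,-0.0125,0],"yaw":0},
    {"jaw":0.066,"delta_pos":[-0.045,-0.0125,0],"yaw":0},
    {"jaw":0.066,"delta_pos":[-0.045,-0.0125,0],"yaw":0},
    {"jaw":0.066,"delta_pos":[-0.045,-0.0125,0],"yaw":0},
    {"jaw":0.066,"delta_pos":[-0.045,-0.0125,0],"yaw":0},
    {"jaw":0.066,"delta_pos":[-0.045,-0.0125,0],"yaw":0},
    {"jaw":0.066,"delta_pos":[-0.045,-0.0125,0],"yaw":0},
  ],
)

```text
time: 14.0
ee_pos: [0.4394, -0.1237, 0.3371]
eef_rot: [0.707, 0.707, 0.0, 0.001]
ft_force: [0.8, -0.9, -0.7]
width: 0.0659
```

```bash
python3 shot.py l1 80,150,180,250 286,90,366,170; python3 st.py .3954 -.2829 .21
python3 - <<'E'
from fit import *
import pickle
d=pickle.load(open("l1.pkl","rb"))
for n in("top","scene"):
    c=d[n]
    def mk(p): 
        x,y=p; top=circ(x,y,.052,.028)
        return [(np.vstack([top,circ(x,y,.03,.028)]),1),(top,2)]
    print(n,"ring",fit(c,mk,[.558,.294],pad=2,step=[.003,.003]))
    def mk(p): return lift()(p)+[(m,l+5) for m,l in ring(.056,.022,.03)([p[4],p[5]])]+[(np.vstack([circ(p[0],p[1],.052,.007),circ(p[0],p[1],.072,.007),circ(p[0],p[1],.078,.004)]),5)]
    print(fit(c,mk,[.5583,.2936,-.438,.0665,.558,.294],step=[.003,.003,.03,.002,.003,.003]))
E
```

```text
t 14.1 p [ 0.4384 -0.1278  0.3367] toolx ang 89.51 tooly -0.49 tilt 0.13 q [ 0.75  0.05 -0.57  1.95  0.03  1.15  0.15] F [0.48 0.59 0.03] w 0.0658
tool delta [-0.1552 -0.0416  0.127 ]
top ring (array([0.5589726 , 0.29474951]), np.float64(756.0425145428591))
(array([ 0.55832395,  0.29372336, -0.44104192,  0.06659233,  0.55900867,
        0.29488809]), np.float64(108.29995823109256))
scene ring (array([0.55461287, 0.30216341]), np.float64(2981.155740170324))
(array([ 0.55808159,  0.29349229, -0.43732268,  0.06621663,  0.55694721,
        0.29694231]), np.float64(135.10665462834208))
```

View pics/l1.png

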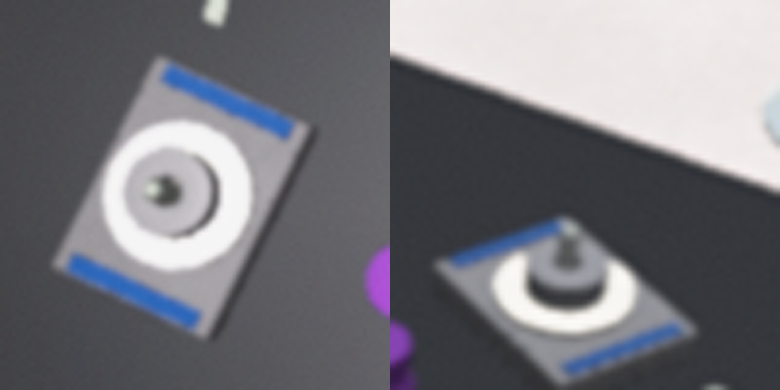

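Emit:
carry_out(
  rows=[
    {"jaw":0.066,"delta_pos":[-0.04,-0.011,0.01],"yaw":0},
    {"jaw":0.066,"delta_pos":[-0.04,-0.011,0.02],"yaw":0},
    {"jaw":0.066,"delta_pos":[-0.04,-0.011,0.02],"yaw":0},
    {"jaw":0.066,"delta_pos":[-0.025,-0.006,0.02],"yaw":0},
    {"jaw":0.066,"delta_pos":[-0.008,-0.002,0.02],"yaw":0},
    {"jaw":0.066,"delta_pos":[0,0,0.01],"yaw":0},
    {"jaw":0.066,"delta_pos":[0,0,0],"yaw":0},
    {"jaw":0.066,"delta_pos":[0,0,0],"yaw":0},
  ],
)

```text
time: 14.9
ee_pos: [0.4001, -0.2741, 0.2374]
eef_rot: [0.706, 0.708, 0.0, 0.0]
ft_force: [-0.4, 0.5, 0.0]
width: 0.0658
```

```bash
python3 st.py .3954 -.2829 .187;  python3 shot.py p1 310,220,410,320 110,190,190,270
```

```text
t 14.9 p [ 0.4001 -0.2741  0.2374] toolx ang 90.11 tooly 0.11 tilt 0.04 q [ 0.9   0.23 -0.43  1.99  0.12  0.95  0.42] F [-0.41  0.5   0.02] w 0.0658
tool delta [-0.0088 -0.0048  0.0504]
```

View pics/p1.png

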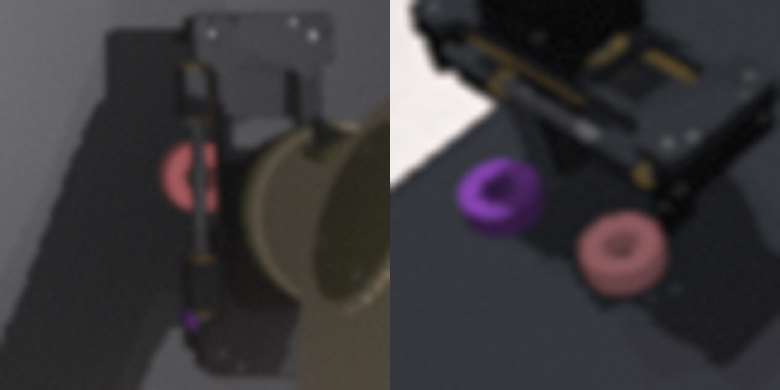

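Emit:
carry_out(
  rows=[
    {"jaw":0.066,"delta_pos":[-0.0088,-0.0048,0],"yaw":0},
    {"jaw":0.066,"delta_pos":[0,0,0.015],"yaw":0},
    {"jaw":0.066,"delta_pos":[0,0,0.015],"yaw":0},
    {"jaw":0.066,"delta_pos":[0,0,0.01],"yaw":0},
    {"jaw":0.066,"delta_pos":[0,0,0],"yaw":0},
    {"jaw":0.066,"delta_pos":[0,0,0],"yaw":0},
  ],
)

```text
time: 15.6
ee_pos: [0.3946, -0.2841, 0.1972]
eef_rot: [0.707, 0.707, 0.0, 0.0]
ft_force: [-0.4, 0.1, 0.1]
width: 0.0661
```

```bash
python3 st.py .3954 -.2829 .187
```

```text
t 15.6 p [ 0.3946 -0.2841  0.1972] toolx ang 90.01 tooly 0.01 tilt 0.02 q [ 0.9   0.29 -0.41  2.01  0.15  0.86  0.41] F [-0.35  0.15  0.13] w 0.0661
tool delta [0.0012 0.0008 0.0102]
```

Emit:
carry_out(
  rows=[
    {"jaw":0.066,"delta_pos":[0.0012,0.0008,0.01],"yaw":0},
    {"jaw":0.066,"delta_pos":[0,0,0],"yaw":0},
    {"jaw":0.066,"delta_pos":[0,0,0],"yaw":0},
    {"jaw":0.066,"delta_pos":[0,0,0],"yaw":0},
  ],
)

```text
time: 16.0
ee_pos: [0.3954, -0.2827, 0.1869]
eef_rot: [0.707, 0.707, 0.0, 0.0]
ft_force: [1.1, -0.3, -0.0]
width: 0.0659
```

Emit:
carry_out(
  rows=[
    {"jaw":0.03,"delta_pos":[0,0,0],"yaw":0},
    {"jaw":0.03,"delta_pos":[0,0,0],"yaw":0},
    {"jaw":0.03,"delta_pos":[0,0,0],"yaw":0},
    {"jaw":0.03,"delta_pos":[0,0,0],"yaw":0},
    {"jaw":0.03,"delta_pos":[0,0,0],"yaw":0},
  ],
)

```text
time: 16.5
ee_pos: [0.3953, -0.2827, 0.1868]
eef_rot: [0.707, 0.707, -0.0, 0.0]
ft_force: [-0.6, -0.2, 0.8]
width: 0.0425
```

```bash
python3 st.py .557 .2975 .187
```

```text
t 16.5 p [ 0.3953 -0.2827  0.1868] toolx ang 90.01 tooly 0.01 tilt 0.01 q [ 0.89  0.31 -0.4   2.02  0.16  0.84  0.4 ] F [-0.58 -0.21  0.8 ] w 0.0425
tool delta [ 5.802e-01  1.618e-01 -2.000e-04]
```

Emit:
carry_out(
  rows=[
    {"jaw":0.03,"delta_pos":[0,0,-0.01],"yaw":0},
    {"jaw":0.03,"delta_pos":[0,0,-0.03],"yaw":0},
    {"jaw":0.03,"delta_pos":[0,0,-0.04],"yaw":0},
    {"jaw":0.03,"delta_pos":[0.02,0.006,-0.03],"yaw":0},
    {"jaw":0.03,"delta_pos":[0.03,0.009,-0.02],"yaw":0},
    {"jaw":0.03,"delta_pos":[0.04,0.011,0],"yaw":0},
    {"jaw":0.03,"delta_pos":[0.045,0.0125,0],"yaw":0},
    {"jaw":0.03,"delta_pos":[0.045,0.0125,0],"yaw":0},
    {"jaw":0.03,"delta_pos":[0.045,0.0125,0],"yaw":0},
    {"jaw":0.03,"delta_pos":[0.045,0.0125,0],"yaw":0},
  ],
)

```text
time: 17.5
ee_pos: [0.4713, -0.0107, 0.3177]
eef_rot: [0.707, 0.707, 0.0, 0.001]
ft_force: [0.9, -0.6, -0.8]
width: 0.0429
```

Emit:
carry_out(
  rows=[
    {"jaw":0.03,"delta_pos":[0.045,0.0125,0],"yaw":0},
    {"jaw":0.03,"delta_pos":[0.045,0.0125,0],"yaw":0},
    {"jaw":0.03,"delta_pos":[0.045,0.0125,0],"yaw":0},
    {"jaw":0.03,"delta_pos":[0.045,0.0125,0],"yaw":0},
    {"jaw":0.03,"delta_pos":[0.045,0.0125,0],"yaw":0},
    {"jaw":0.03,"delta_pos":[0.045,0.0125,0],"yaw":0},
    {"jaw":0.03,"delta_pos":[0.02,0.006,0],"yaw":0},
    {"jaw":0.03,"delta_pos":[0,0,0],"yaw":0},
    {"jaw":0.03,"delta_pos":[0,0,0],"yaw":0},
  ],
)

```text
time: 18.4
ee_pos: [0.5521, 0.2773, 0.3169]
eef_rot: [0.707, 0.707, -0.0, -0.0]
ft_force: [0.1, -1.2, -0.3]
width: 0.043
```

```bash
python3 st.py .557 .2975 .282
```

```text
t 18.4 p [0.5521 0.2773 0.3169] toolx ang 90.05 tooly 0.05 tilt 0.03 q [ 0.05  0.49 -0.77  1.56  0.35  1.24 -0.78] F [ 0.1  -1.23 -0.34] w 0.043
tool delta [0.0202 0.0049 0.0348]
```

Emit:
carry_out(
  rows=[
    {"jaw":0.03,"delta_pos":[0.019,0.005,0],"yaw":0},
    {"jaw":0.03,"delta_pos":[0,0,0.02],"yaw":0},
    {"jaw":0.03,"delta_pos":[0,0,0.016],"yaw":0},
    {"jaw":0.03,"delta_pos":[0,0,0],"yaw":0},
    {"jaw":0.03,"delta_pos":[0,0,0],"yaw":0},
    {"jaw":0.03,"delta_pos":[0,0,0],"yaw":0},
  ],
)

```text
time: 19.0
ee_pos: [0.5575, 0.2959, 0.2817]
eef_rot: [0.707, 0.707, 0.0, 0.0]
ft_force: [0.1, -0.6, -0.5]
width: 0.0429
```

```bash
python3 st.py .557 .2975 .262; python3 shot.py p2 80,150,180,250 286,90,366,170; cat > pk.py <<'E'
from fit import *
import pickle,sys
from bench import r
z=float(sys.argv[2]); d=pickle.load(open(sys.argv[1]+".pkl","rb")); c=d["scene"]; p0=[float(sys.argv[3]),float(sys.argv[4])]
def mk(p): return [(circ(p[0],p[1],z+.018,.0155),1),(circ(p[0],p[1],z+.018,.0095),2)]
print("hole",fit(c,mk,p0,pad=0,step=[.002,.002]))
def mk(p):
    L=ring(.044,.018,z)(p); return L
print("ring",fit(c,mk,p0,pad=2,step=[.003,.003]))
x=fit(c,mk,p0,pad=2,step=[.003,.003])[0]
im=cv2.resize(c["img"],None,fx=6,fy=6,interpolation=cv2.INTER_CUBIC)
for P,l in mk(p0): 
    q=cv2.convexHull(proj(c,P).astype(np.float32)); cv2.polylines(im,[((q+.5)*6-.5).astype(np.int32)],True,(0,255,0),1)
for P,l in mk(x): 
    q=cv2.convexHull(proj(c,P).astype(np.float32)); cv2.polylines(im,[((q+.5)*6-.5).astype(np.int32)],True,(255,255,0),1)
for P in [np.vstack([circ(.5583,.2936,.03,.007),circ(.5583,.2936,.072,.007),circ(.5583,.2936,.078,.004)])]:
    q=cv2.convexHull(proj(c,P).astype(np.float32)); cv2.polylines(im,[((q+.5)*6-.5).astype(np.int32)],True,(0,0,255),1)
cv2.imwrite("pics/"+sys.argv[1]+"o.png",im[540:1020,1720:2200])
E
python3 pk.py p2 .0940 .5583 .2936
```

```text
t 19.0 p [0.5575 0.2959 0.2817] toolx ang 89.97 tooly -0.03 tilt 0.06 q [-0.    0.55 -0.75  1.56  0.4   1.19 -0.83] F [ 0.13 -0.56 -0.49] w 0.0429
tool delta [ 0.0016 -0.0006  0.0197]
hole (array([0.55664771, 0.29520136]), np.float64(60.845928793742964))
ring (array([0.55555476, 0.29402162]), np.float64(343.0278272034625))
```

View pics/p2o.png

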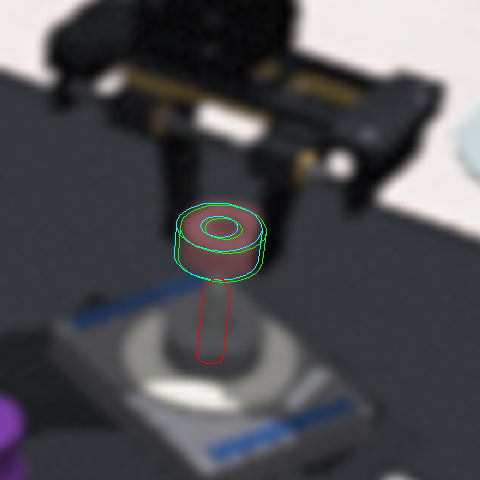

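View pics/p2.png

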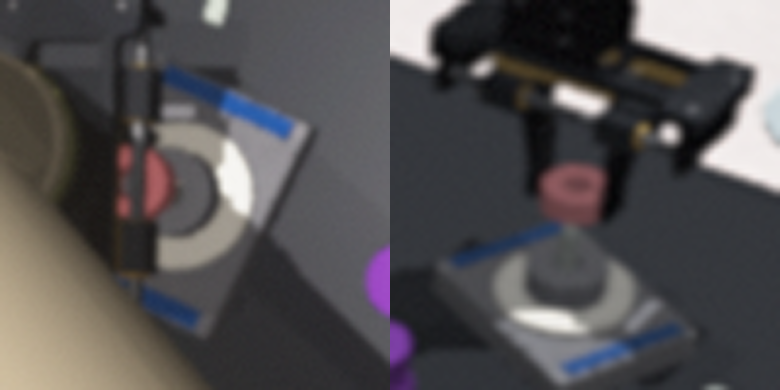

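Emit:
carry_out(
  rows=[
    {"jaw":0.03,"delta_pos":[0,0.0003,0.006],"yaw":0},
    {"jaw":0.03,"delta_pos":[0,0,0.006],"yaw":0},
    {"jaw":0.03,"delta_pos":[0,0,0.006],"yaw":0},
    {"jaw":0.03,"delta_pos":[0,0,0.003],"yaw":0},
    {"jaw":0.03,"delta_pos":[0,0,0],"yaw":0},
    {"jaw":0.03,"delta_pos":[0,0,0],"yaw":0},
  ],
)

```text
time: 19.7
ee_pos: [0.5575, 0.2964, 0.2597]
eef_rot: [0.707, 0.707, -0.0, -0.0]
ft_force: [-0.3, 0.0, -0.5]
width: 0.0431
```

Emit:
carry_out(
  rows=[
    {"jaw":0.03,"delta_pos":[0,0,0.005],"yaw":0},
    {"jaw":0.03,"delta_pos":[0,0,0.005],"yaw":0},
    {"jaw":0.03,"delta_pos":[0,0,0.003],"yaw":0},
    {"jaw":0.03,"delta_pos":[0,0,0],"yaw":0},
    {"jaw":0.03,"delta_pos":[0,0,0],"yaw":0},
  ],
)

```text
time: 20.2
ee_pos: [0.5575, 0.2963, 0.2467]
eef_rot: [0.707, 0.707, -0.0, -0.0]
ft_force: [0.3, -0.4, -0.4]
width: 0.0426
```

Emit:
carry_out(
  rows=[
    {"jaw":0.03,"delta_pos":[0,0,0.003],"yaw":0},
    {"jaw":0.03,"delta_pos":[0,0,0.003],"yaw":0},
    {"jaw":0.03,"delta_pos":[0,0,0.001],"yaw":0},
    {"jaw":0.03,"delta_pos":[0,0,0.0005],"yaw":0},
    {"jaw":0.03,"delta_pos":[0,0,0],"yaw":0},
    {"jaw":0.03,"delta_pos":[0,0,0],"yaw":0},
  ],
)

```text
time: 20.8
ee_pos: [0.5576, 0.2964, 0.2393]
eef_rot: [0.707, 0.707, 0.0, 0.0]
ft_force: [0.0, -0.3, -1.2]
width: 0.0432
```

Emit:
carry_out(
  rows=[
    {"jaw":0.03,"delta_pos":[0,0,0.0006],"yaw":0},
    {"jaw":0.03,"delta_pos":[0,0,0.0006],"yaw":0},
    {"jaw":0.03,"delta_pos":[0,0,0],"yaw":0},
    {"jaw":0.03,"delta_pos":[0,0,0],"yaw":0},
  ],
)

```text
time: 21.2
ee_pos: [0.5576, 0.2964, 0.2389]
eef_rot: [0.707, 0.707, 0.0, 0.0]
ft_force: [-2.4, -2.0, 6.4]
width: 0.043
```

Emit:
carry_out(
  rows=[
    {"jaw":0.03,"delta_pos":[0,0,-0.0006],"yaw":0},
    {"jaw":0.07,"delta_pos":[0,0,0],"yaw":0},
    {"jaw":0.07,"delta_pos":[0,0,0],"yaw":0},
    {"jaw":0.07,"delta_pos":[0,0,0],"yaw":0},
    {"jaw":0.07,"delta_pos":[0,0,0],"yaw":0},
    {"jaw":0.07,"delta_pos":[0,0,-0.02],"yaw":0},
    {"jaw":0.07,"delta_pos":[0,0,-0.03],"yaw":0},
    {"jaw":0.07,"delta_pos":[0,0,-0.04],"yaw":0},
    {"jaw":0.07,"delta_pos":[0,0,0],"yaw":0},
  ],
)

```text
time: 22.1
ee_pos: [0.5583, 0.2975, 0.3342]
eef_rot: [0.707, 0.707, 0.004, 0.001]
ft_force: [0.4, 1.0, -0.8]
width: 0.0699
```

```bash
python3 st.py .6315 -.2643 .3
```

```text
t 22.1 p [0.5583 0.2975 0.3342] toolx ang 90.01 tooly 0.01 tilt 0.46 q [ 0.01  0.5  -0.77  1.5   0.36  1.28 -0.8 ] F [ 0.39  0.99 -0.79] w 0.0699
tool delta [-0.562   0.0729  0.0326]
```

Emit:
carry_out(
  rows=[
    {"jaw":0.07,"delta_pos":[-0.02,0.003,0],"yaw":0},
    {"jaw":0.07,"delta_pos":[-0.04,0.005,0],"yaw":0},
    {"jaw":0.07,"delta_pos":[-0.047,0.006,0],"yaw":0},
    {"jaw":0.07,"delta_pos":[-0.047,0.006,0],"yaw":0},
    {"jaw":0.07,"delta_pos":[-0.047,0.006,0],"yaw":0},
    {"jaw":0.07,"delta_pos":[-0.047,0.006,0],"yaw":0},
    {"jaw":0.07,"delta_pos":[-0.047,0.006,0],"yaw":0},
    {"jaw":0.07,"delta_pos":[-0.047,0.006,0],"yaw":0},
    {"jaw":0.07,"delta_pos":[-0.047,0.006,0],"yaw":0},
    {"jaw":0.07,"delta_pos":[-0.047,0.006,0],"yaw":0},
  ],
)

```text
time: 23.1
ee_pos: [0.6135, -0.1417, 0.3285]
eef_rot: [0.707, 0.707, -0.0, 0.0]
ft_force: [0.4, 0.3, 0.4]
width: 0.0701
```

Emit:
carry_out(
  rows=[
    {"jaw":0.07,"delta_pos":[-0.045,0.006,0],"yaw":0},
    {"jaw":0.07,"delta_pos":[-0.03,0.004,0],"yaw":0},
    {"jaw":0.07,"delta_pos":[-0.02,0.002,0],"yaw":0},
    {"jaw":0.07,"delta_pos":[0,0,0],"yaw":8.0},
    {"jaw":0.07,"delta_pos":[0,0,0],"yaw":8.2},
    {"jaw":0.07,"delta_pos":[0,0,0],"yaw":8.2},
    {"jaw":0.07,"delta_pos":[0,0,0],"yaw":8.2},
    {"jaw":0.07,"delta_pos":[0,0,0],"yaw":8.2},
    {"jaw":0.07,"delta_pos":[0,0,0],"yaw":8.2},
    {"jaw":0.07,"delta_pos":[0,0,0],"yaw":8.2},
  ],
)

```text
time: 24.1
ee_pos: [0.6258, -0.2334, 0.3285]
eef_rot: [0.96, 0.28, 0.0, -0.0]
ft_force: [-0.2, 1.1, -1.0]
width: 0.0695
```

Emit:
carry_out(
  rows=[
    {"jaw":0.05,"delta_pos":[0,0,0],"yaw":0},
    {"jaw":0.05,"delta_pos":[0,0,0],"yaw":0},
  ],
)

```text
time: 24.3
ee_pos: [0.6258, -0.2338, 0.3286]
eef_rot: [0.959, 0.285, 0.0, -0.0]
ft_force: [-0.1, -0.7, 0.4]
width: 0.0606
```

```bash
python3 st.py .6315 -.2643 .3; python3 shot.py l2 80,150,180,250 286,90,366,170
python3 - <<'E'
from fit import *
import pickle
d=pickle.load(open("l2.pkl","rb"))
for n in("top","scene"):
    c=d[n]
    def mk(p): return lift()(p)+[(m,l+5) for m,l in ring(.056,.022,.03)([p[4],p[5]])]+[(m,l+8) for m,l in ring(.044,.018,.052)([p[6],p[7]])]+[(np.vstack([circ(p[0],p[1],.070,.007),circ(p[0],p[1],.072,.007),circ(p[0],p[1],.078,.004)]),5)]
    print(fit(c,mk,[.5583,.2936,-.438,.0665,.559,.2945,.559,.2945],step=[.003,.003,.03,.002,.003,.003,.003,.003]))
E
```

```text
t 24.3 p [ 0.6258 -0.2338  0.3286] toolx ang 33.12 tooly -56.88 tilt 0.01 q [ 0.6   0.51 -0.43  1.41  0.21  1.27 -0.84] F [-0.06 -0.66  0.42] w 0.0606
tool delta [-0.0119  0.0287  0.0286]
(array([ 0.55838531,  0.293702  , -0.44099119,  0.06657906,  0.55904879,
        0.29542378,  0.55918934,  0.29531416]), np.float64(105.59101838749875))
(array([ 0.55823768,  0.29354497, -0.43314039,  0.06627594,  0.55686722,
        0.29731883,  0.558109  ,  0.29575066]), np.float64(131.98493539790385))
```

View pics/l2.png

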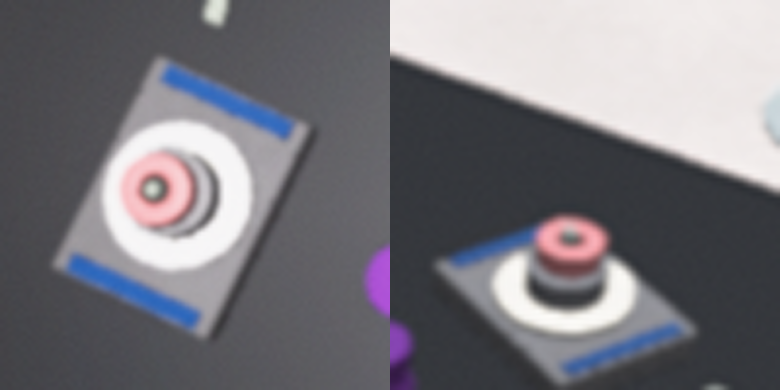

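Emit:
carry_out(
  rows=[
    {"jaw":0.05,"delta_pos":[-0.006,0.014,0],"yaw":0.3},
    {"jaw":0.05,"delta_pos":[-0.006,0.015,0],"yaw":0},
    {"jaw":0.05,"delta_pos":[0,0,0.02],"yaw":0},
    {"jaw":0.05,"delta_pos":[0,0,0.02],"yaw":0},
    {"jaw":0.05,"delta_pos":[0,0,0.01],"yaw":0},
    {"jaw":0.05,"delta_pos":[0,0,0],"yaw":0},
    {"jaw":0.05,"delta_pos":[0,0,0],"yaw":0},
  ],
)

```text
time: 25.1
ee_pos: [0.6313, -0.2662, 0.2793]
eef_rot: [0.96, 0.28, 0.0, 0.0]
ft_force: [0.2, -0.6, -0.7]
width: 0.05
```

```bash
python3 st.py .6315 -.2643 .2255; python3 shot.py c1 300,120,400,220 190,230,270,310
```

```text
t 25.1 p [ 0.6313 -0.2662  0.2793] toolx ang 32.5 tooly -57.5 tilt 0.04 q [ 0.62  0.58 -0.41  1.41  0.24  1.2  -0.82] F [ 0.16 -0.59 -0.73] w 0.05
tool delta [ 0.0011 -0.0015  0.0538]
```

View pics/c1.png

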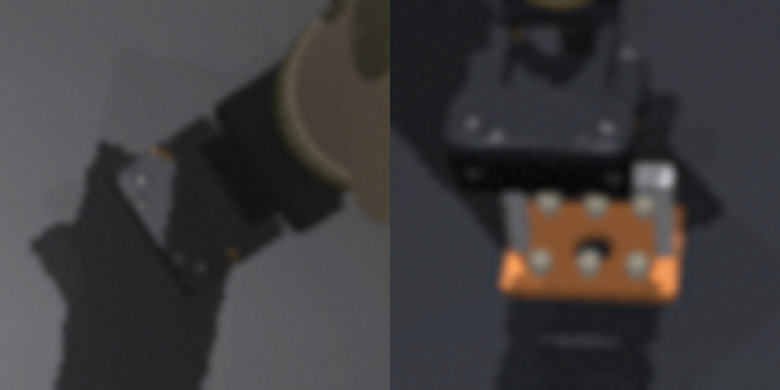

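Emit:
carry_out(
  rows=[
    {"jaw":0.05,"delta_pos":[0.001,-0.0015,0.01],"yaw":-0.3},
    {"jaw":0.05,"delta_pos":[0,0,0.015],"yaw":0},
    {"jaw":0.05,"delta_pos":[0,0,0.015],"yaw":0},
    {"jaw":0.05,"delta_pos":[0,0,0.008],"yaw":0},
    {"jaw":0.05,"delta_pos":[0,0,0],"yaw":0},
    {"jaw":0.05,"delta_pos":[0,0,0],"yaw":0},
  ],
)

```text
time: 25.8
ee_pos: [0.6313, -0.2638, 0.2305]
eef_rot: [0.959, 0.282, -0.0, -0.0]
ft_force: [-0.0, -0.1, 0.7]
width: 0.0499
```

```bash
python3 st.py .6315 -.2643 .2255
```

```text
t 25.8 p [ 0.6313 -0.2638  0.2305] toolx ang 32.81 tooly -57.19 tilt 0.01 q [ 0.61  0.63 -0.4   1.45  0.26  1.12 -0.83] F [-0.   -0.11  0.67] w 0.0499
tool delta [-0.0001  0.0006  0.005 ]
```

Emit:
carry_out(
  rows=[
    {"jaw":0.05,"delta_pos":[0,0.0006,0.005],"yaw":0},
    {"jaw":0.05,"delta_pos":[0,0,0],"yaw":0},
    {"jaw":0.03,"delta_pos":[0,0,0],"yaw":0},
    {"jaw":0.005,"delta_pos":[0,0,0],"yaw":0},
    {"jaw":0.005,"delta_pos":[0,0,0],"yaw":0},
    {"jaw":0.005,"delta_pos":[0,0,0],"yaw":0},
    {"jaw":0.005,"delta_pos":[0,0,0],"yaw":0},
    {"jaw":0.005,"delta_pos":[0,0,0],"yaw":0},
    {"jaw":0.005,"delta_pos":[0,0,0],"yaw":0},
  ],
  grip_force=30,
)

```text
time: 26.7
ee_pos: [0.6315, -0.2642, 0.2256]
eef_rot: [0.959, 0.282, -0.0, -0.0]
ft_force: [-0.5, 0.7, -0.8]
width: 0.0114
```

```bash
python3 st.py .6315 -.2643 .2255
```

```text
t 26.7 p [ 0.6315 -0.2642  0.2256] toolx ang 32.81 tooly -57.19 tilt 0.01 q [ 0.61  0.63 -0.4   1.45  0.26  1.11 -0.83] F [-0.48  0.73 -0.8 ] w 0.0114
tool delta [-0.0001  0.0001  0.0001]
```

Emit:
carry_out(
  rows=[
    {"jaw":0.005,"delta_pos":[0,0,-0.005],"yaw":0},
    {"jaw":0.005,"delta_pos":[0,0,-0.01],"yaw":0},
    {"jaw":0.005,"delta_pos":[0,0,-0.02],"yaw":0},
    {"jaw":0.005,"delta_pos":[0,0,-0.025],"yaw":0},
    {"jaw":0.005,"delta_pos":[0,0,-0.025],"yaw":0},
    {"jaw":0.005,"delta_pos":[0,0,-0.025],"yaw":-2},
    {"jaw":0.005,"delta_pos":[0,0,-0.02],"yaw":-5},
    {"jaw":0.005,"delta_pos":[0,0,-0.01],"yaw":-7},
    {"jaw":0.005,"delta_pos":[0,0,0],"yaw":-7},
    {"jaw":0.005,"delta_pos":[0,0,0],"yaw":-7},
  ],
)

```text
time: 27.7
ee_pos: [0.6315, -0.2642, 0.3672]
eef_rot: [0.861, 0.508, 0.0, 0.001]
ft_force: [0.2, 0.1, -1.9]
width: 0.0115
```

Emit:
carry_out(
  rows=[
    {"jaw":0.005,"delta_pos":[0,0,0],"yaw":-8},
    {"jaw":0.005,"delta_pos":[0,0,0],"yaw":-8},
    {"jaw":0.005,"delta_pos":[0,0,0],"yaw":-8},
    {"jaw":0.005,"delta_pos":[0,0,0],"yaw":-8},
    {"jaw":0.005,"delta_pos":[0,0,0],"yaw":-8},
    {"jaw":0.005,"delta_pos":[0,0,0],"yaw":-8},
    {"jaw":0.005,"delta_pos":[0,0,0],"yaw":-8},
    {"jaw":0.005,"delta_pos":[0,0,0],"yaw":-8},
    {"jaw":0.005,"delta_pos":[0,0,0],"yaw":-8},
    {"jaw":0.005,"delta_pos":[0,0,0],"yaw":-8},
  ],
)

```text
time: 28.7
ee_pos: [0.6314, -0.2643, 0.3666]
eef_rot: [0.333, 0.943, -0.0, 0.0]
ft_force: [0.6, -0.2, -0.9]
width: 0.0118
```

Emit:
carry_out(
  rows=[
    {"jaw":0.005,"delta_pos":[0,0,0],"yaw":-7},
    {"jaw":0.005,"delta_pos":[0,0,0],"yaw":-5},
    {"jaw":0.005,"delta_pos":[0,0,0],"yaw":-2},
    {"jaw":0.005,"delta_pos":[0,0,0],"yaw":0},
    {"jaw":0.005,"delta_pos":[0,0,0],"yaw":0},
  ],
)

```text
time: 29.2
ee_pos: [0.6315, -0.2644, 0.3662]
eef_rot: [0.219, 0.976, -0.0, 0.0]
ft_force: [0.1, 0.0, -1.5]
width: 0.0117
```

```bash
python3 st.py .5575 .2945 .365; python3 shot.py c2 300,120,400,220 190,200,290,300
```

```text
t 29.2 p [ 0.6315 -0.2644  0.3662] toolx ang 154.72 tooly 64.72 tilt 0.04 q [ 0.85  0.61 -0.79  1.3   0.42  1.4   1.21] F [ 0.08  0.   -1.54] w 0.0117
tool delta [0.3055 0.4738 0.001 ]
```

View pics/c2.png

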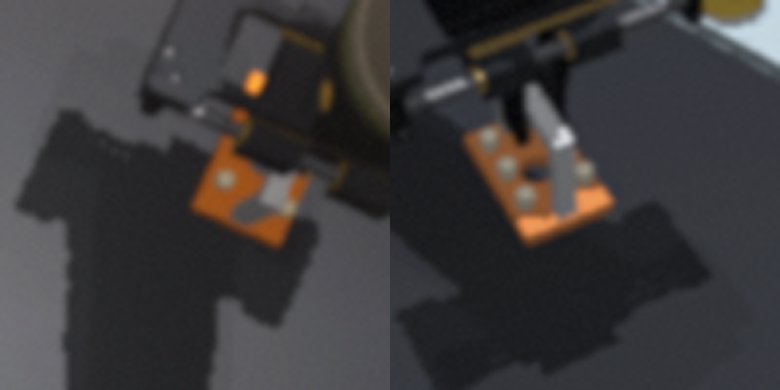

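Emit:
carry_out(
  rows=[
    {"jaw":0.005,"delta_pos":[0.006,0.0093,0],"yaw":0},
    {"jaw":0.005,"delta_pos":[0.014,0.0217,0],"yaw":0},
    {"jaw":0.005,"delta_pos":[0.02,0.031,0],"yaw":0},
    {"jaw":0.005,"delta_pos":[0.02,0.031,0],"yaw":0},
    {"jaw":0.005,"delta_pos":[0.02,0.031,0],"yaw":0},
    {"jaw":0.005,"delta_pos":[0.02,0.031,0],"yaw":0},
    {"jaw":0.005,"delta_pos":[0.02,0.031,0],"yaw":0},
    {"jaw":0.005,"delta_pos":[0.02,0.031,0],"yaw":0},
    {"jaw":0.005,"delta_pos":[0.02,0.031,0],"yaw":0},
    {"jaw":0.005,"delta_pos":[0.02,0.031,0],"yaw":0},
  ],
)

```text
time: 30.3
ee_pos: [0.5864, 0.0671, 0.3659]
eef_rot: [0.218, 0.976, -0.0, 0.0]
ft_force: [1.3, -0.3, -1.5]
width: 0.0117
```

Emit:
carry_out(
  rows=[
    {"jaw":0.005,"delta_pos":[0.02,0.031,0],"yaw":0},
    {"jaw":0.005,"delta_pos":[0.02,0.031,0],"yaw":0},
    {"jaw":0.005,"delta_pos":[0.02,0.031,0],"yaw":0},
    {"jaw":0.005,"delta_pos":[0.02,0.031,0],"yaw":0},
    {"jaw":0.005,"delta_pos":[0.02,0.031,0],"yaw":0},
    {"jaw":0.005,"delta_pos":[0.014,0.0217,0],"yaw":0},
    {"jaw":0.005,"delta_pos":[0.006,0.0093,0],"yaw":0},
    {"jaw":0.005,"delta_pos":[0,0,0],"yaw":0},
    {"jaw":0.005,"delta_pos":[0,0,0],"yaw":0},
  ],
)

```text
time: 31.2
ee_pos: [0.5583, 0.2831, 0.3655]
eef_rot: [0.219, 0.976, -0.001, 0.0]
ft_force: [0.3, 0.2, -1.7]
width: 0.0117
```

```bash
python3 st.py .558 .294 .3135; python3 shot.py c3 80,150,180,250 276,60,376,160
```

```text
t 31.2 p [0.5583 0.2831 0.3655] toolx ang 154.75 tooly 64.75 tilt 0.06 q [ 0.14  0.52 -0.94  1.47  0.43  1.36  0.3 ] F [ 0.28  0.16 -1.72] w 0.0117
tool delta [0.0049 0.0097 0.052 ]
```

View pics/c3.png

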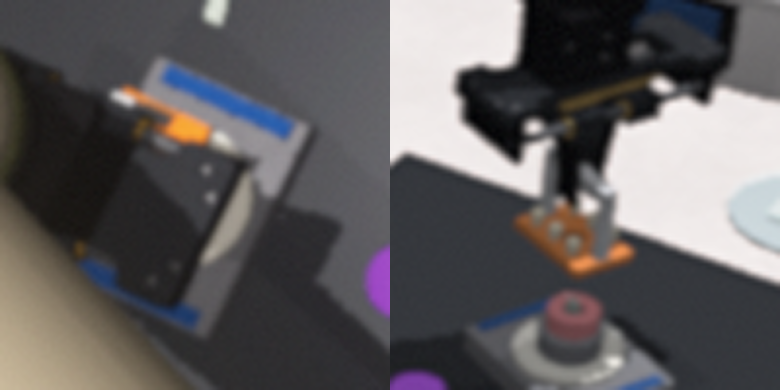

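Emit:
carry_out(
  rows=[
    {"jaw":0.005,"delta_pos":[0.0049,0.0097,0],"yaw":0},
    {"jaw":0.005,"delta_pos":[0,0,0.012],"yaw":0},
    {"jaw":0.005,"delta_pos":[0,0,0.012],"yaw":0},
    {"jaw":0.005,"delta_pos":[0,0,0.008],"yaw":0},
    {"jaw":0.005,"delta_pos":[0,0,0],"yaw":0},
    {"jaw":0.005,"delta_pos":[0,0,0],"yaw":0},
    {"jaw":0.005,"delta_pos":[0,0,0],"yaw":0},
  ],
)

```text
time: 32.0
ee_pos: [0.5578, 0.2951, 0.334]
eef_rot: [0.218, 0.976, 0.0, 0.0]
ft_force: [0.0, -0.4, -2.1]
width: 0.0117
```

```bash
python3 st.py .558 .294 .3136; python3 shot.py c4 80,150,180,250 276,70,376,170
cat > cf.py <<'E'
from fit import *
import pickle,sys
# fit carrier in scene: x,y,yaw,z ; draw
d=pickle.load(open(sys.argv[1]+".pkl","rb")); c=d["scene"]; z0=float(sys.argv[2]); p0=[float(sys.argv[3]),float(sys.argv[4]),np.radians(float(sys.argv[5]))]
def plate(p,z):
    L=[(T(p,boxp(-.042,.042,-.026,.026,0,.008)),1),(T(p,boxp(-.042,.042,-.026,.026,.008,.008)),2),(T(p,circ(0,0,.008,.010)),3)]
    for s in (-1,1):
        for x in (-.026,0,.026): L.append((T(p,np.vstack([circ(x,s*.018,.010,.006),circ(x,s*.018,.024,.005)])),4))
    L+=[(T(p,boxp(s*.036-.004,s*.036+.004,-.006,.006,.008,.045)),5) for s in (-1,1)]
    for P,_ in L: P[:,2]+=z
    return L
x3,f=fit(c,lambda p:plate(p,z0),p0,step=[.004,.004,.04],pad=1); print("fixed z",x3.round(4),np.degrees(x3[2]).round(2),f)
x,f=fit(c,lambda p:plate(p,p[3]),p0+[z0],step=[.004,.004,.04,.004],pad=1); print("free z",x.round(4),np.degrees(x[2]).round(2),f)
def outl(L,col,im):
    for P,l in L:
        q=cv2.convexHull(proj(c,P).astype(np.float32)); cv2.polylines(im,[((q+.5)*6-.5).astype(np.int32)],True,col,1)
im=cv2.resize(c["img"],None,fx=6,fy=6,interpolation=cv2.INTER_CUBIC)
outl(plate(x3,z0),(0,255,0),im)
outl([(np.vstack([circ(.5583,.2936,.07,.007),circ(.5583,.2936,.072,.007),circ(.5583,.2936,.078,.004)]),0)],(0,0,255),im)
u=(proj(c,[p0[0],p0[1],.09])[0]*6).astype(int)
cv2.imwrite("pics/"+sys.argv[1]+"o.png",im[u[1]-260:u[1]+260,u[0]-260:u[0]+260])
E
python3 cf.py c4 .1077 .558 .294 -25.2
```

```text
t 32.0 p [0.5578 0.2951 0.334 ] toolx ang 154.8 tooly 64.8 tilt 0.03 q [ 0.11  0.56 -0.93  1.5   0.45  1.31  0.27] F [ 0.05 -0.42 -2.06] w 0.0117
tool delta [-0.0007 -0.0009  0.0204]
fixed z [ 0.5588  0.2931 -0.4537] -26.0 2468.9515490306694
free z [ 0.5587  0.292  -0.4347  0.108 ] -24.91 2468.611346494621
```

View pics/c4o.png

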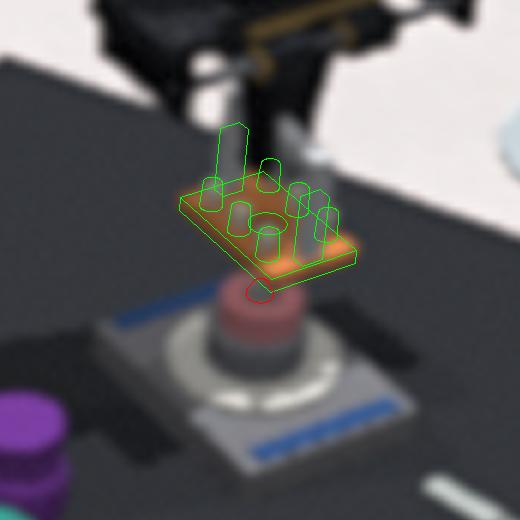

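Emit:
carry_out(
  rows=[
    {"jaw":0.005,"delta_pos":[0.0007,0.0005,0.006],"yaw":0},
    {"jaw":0.005,"delta_pos":[0,0,0.006],"yaw":0},
    {"jaw":0.005,"delta_pos":[0,0,0.004],"yaw":0},
    {"jaw":0.005,"delta_pos":[0,0,0.002],"yaw":0},
    {"jaw":0.005,"delta_pos":[0,0,0],"yaw":0},
    {"jaw":0.005,"delta_pos":[0,0,0],"yaw":0},
    {"jaw":0.005,"delta_pos":[0,0,0],"yaw":0},
  ],
)

```text
time: 32.8
ee_pos: [0.5573, 0.2959, 0.3159]
eef_rot: [0.218, 0.976, 0.0, 0.0]
ft_force: [0.7, -0.5, -1.9]
width: 0.0115
```

```bash
python3 st.py .5574 .2958 .3136; python3 shot.py c5 80,150,180,250 276,70,376,170
cat > cf2.py <<'E'
from fit import *
import pickle,sys
name,z0=sys.argv[1],float(sys.argv[2]); d=pickle.load(open(name+".pkl","rb")); p0=[float(sys.argv[3]),float(sys.argv[4]),np.radians(float(sys.argv[5]))]
def chroma(im):
    i=im.astype(float); s=i.sum(2)+30; return np.dstack([(i[...,2]-i[...,0])/s*300,(i[...,1]-i[...,0])/s*300,np.zeros(im.shape[:2])])
def plate(p,z):
    L=[(np.vstack([circ(.5587,.2953,.052,.022),circ(.5587,.2953,.070,.022)]),3),(T(p,boxp(-.042,.042,-.026,.026,z,z+.008)),1),(T(p,circ(0,0,z+.008,.010)),2)]
    for s in (-1,1):
        for x in (-.026,0,.026): L.append((T(p,np.vstack([circ(x,s*.018,z+.010,.006),circ(x,s*.018,z+.024,.005)])),4))
    L+=[(T(p,boxp(s*.036-.004,s*.036+.004,-.006,.006,z+.008,z+.056)),2) for s in (-1,1)]
    return L
c=dict(d["scene"]); c["img"]=chroma(c["img"])
for s in (.8,1.1):
    x,f=fit(c,lambda p:plate(p,z0),p0,step=[.004,.004,.04],pad=0,sig=s); print("fixed z",x.round(4),np.degrees(x[2]).round(2),f)
    x2,f=fit(c,lambda p:plate(p,p[3]),p0+[z0],step=[.004,.004,.04,.004],pad=0,sig=s); print("free z",x2.round(4),np.degrees(x2[2]).round(2),f)
C=d["scene"]; im=cv2.resize(C["img"],None,fx=6,fy=6,interpolation=cv2.INTER_CUBIC)
for P,l in plate(x2,x2[3]):
    q=cv2.convexHull(proj(C,P).astype(np.float32)); cv2.polylines(im,[((q+.5)*6-.5).astype(np.int32)],True,(0,255,0),1)
u=(proj(C,[p0[0],p0[1],.09])[0]*6).astype(int)
cv2.imwrite("pics/"+name+"o.png",im[u[1]-260:u[1]+260,u[0]-260:u[0]+260])
E
python3 cf2.py c4 .1084 .558 .294 -25.2; python3 cf2.py c5 .088 .558 .294 -25.2
```

```text
t 32.8 p [0.5573 0.2959 0.3159] toolx ang 154.81 tooly 64.81 tilt 0.02 q [ 0.11  0.57 -0.92  1.52  0.47  1.28  0.26] F [ 0.72 -0.49 -1.86] w 0.0115
tool delta [-0.0002 -0.      0.0023]
fixed z [ 0.5573  0.295  -0.443 ] -25.38 59.81799740246265
free z [ 0.5587  0.2921 -0.4509  0.1107] -25.83 59.87901093290513
fixed z [ 0.5571  0.2954 -0.45  ] -25.78 59.21544646400207
free z [ 0.5573  0.2947 -0.4494  0.1087] -25.75 59.30068467825937
fixed z [ 0.5552  0.2984 -0.4466] -25.59 64.04429784670423
free z [ 0.5554  0.2977 -0.4513  0.0883] -25.85 64.3726494883741
fixed z [ 0.5552  0.2985 -0.4458] -25.54 62.959564249876266
free z [ 0.5554  0.2987 -0.465   0.0879] -26.64 62.80260101666584
```

View pics/c5o.png

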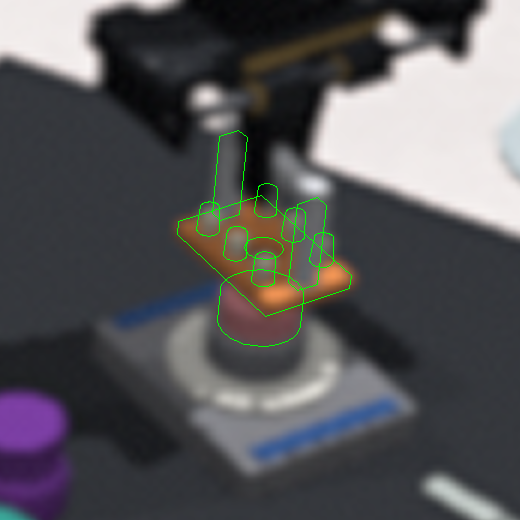

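View pics/c5.png

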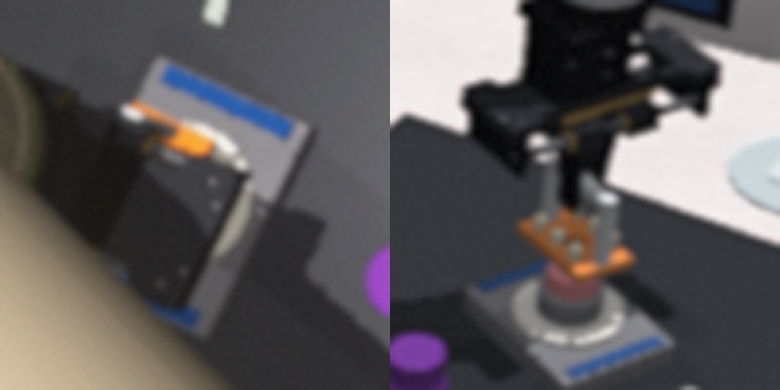

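```bash
cat > cf3.py <<'E'
from fit import *
import pickle,sys
bgd=pickle.load(open("l2.pkl","rb"))
def chroma(im):
    i=cv2.GaussianBlur(im,(0,0),.01).astype(float); s=i.sum(2)+40; return np.dstack([(i[...,2]-i[...,0])/s*300,(i[...,1]-i[...,0])/s*300])
def run(name,z0,p0,cam="scene",freez=False,sig=.8,skip=False,excl=None,nt=0):
    d=pickle.load(open(name+".pkl","rb")); c=d[cam]; I=chroma(c["img"]); B=chroma(bgd[cam]["img"])
    def layers(p,z):
        L=[(T(p,boxp(-.042,.042,-.026,.026,z,z+.008)),1),(T(p,boxp(-.042,.042,-.026,.026,z+.008,z+.008)),2),(T(p,circ(0,0,z+.008,.010)),3)]
        for s in (-1,1):
            for x in (-.026,0,.026): L.append((T(p,np.vstack([circ(x,s*.018,z+.010,.006),circ(x,s*.018,z+.024,.005)])),4))
        L+=[(T(p,boxp(s*.036-.004,s*.036+.004,-.006,.006,z+.008,z+.056)),3) for s in (-1,1)]
        return L
    P=T(p0,boxp(-.05,.05,-.034,.034,z0-.006,z0+.012)); q=proj(c,P); x0,y0=np.floor(q.min(0)).astype(int); x1,y1=np.ceil(q.max(0)).astype(int); box=(x0,y0,x1,y1)
    m=np.zeros(c["img"].shape[:2],np.uint8); cv2.fillConvexPoly(m,cv2.convexHull(np.round(q).astype(np.int32)),1)
    W=m[y0:y1,x0:x1].astype(float)
    Ic=I[y0:y1,x0:x1]; Bc=B[y0:y1,x0:x1]
    def f(p):
        z=p[3] if freez else z0
        A=cov(c,layers(p,z),box,sig=sig); n=len(A)
        M=np.array([a[...,None]*W[...,None]*np.ones(1) for a in A[1:]])[...,0].reshape(n-1,-1).T
        R=((Ic-A[0][...,None]*Bc)*W[...,None]).reshape(-1,2)
        s=np.linalg.lstsq(M,R,rcond=None)[0]; e=M@s-R
        return np.sum(100*(np.sqrt(1+e**2/100)-1))/W.sum()
    p=list(p0)+([z0] if freez else []); st=np.array([.004,.004,.04,.004][:len(p)]); x=np.array(p,float)
    for k in range(3):
        sim=np.vstack([x]+[x+st*e for e in np.eye(len(x))]); rr=minimize(f,x,method="Nelder-Mead",options=dict(initial_simplex=sim,xatol=1e-5,fatol=1e-5,maxiter=500)); x=rr.x; st=-st*.6
    return x,rr.fun,layers
if __name__=="__main__":
    for name,z in (("c4",.1084),("c5",.0903)):
        for fz in (False,True):
            for s in (.6,1.):
                x,f,L=run(name,z,[.558,.2945,np.radians(-25.2)],freez=fz,sig=s); print(name,fz,s,x.round(4),np.degrees(x[2]).round(2),round(f,2))
    d=pickle.load(open("c5.pkl","rb")); C=d["scene"]; im=cv2.resize(C["img"],None,fx=6,fy=6,interpolation=cv2.INTER_CUBIC)
    x,f,L=run("c5",.0903,[.558,.2945,np.radians(-25.2)])
    for P,l in L(x,.0903):
        q=cv2.convexHull(proj(C,P).astype(np.float32)); cv2.polylines(im,[((q+.5)*6-.5).astype(np.int32)],True,(0,255,0),1)
    u=(proj(C,[.558,.294,.09])[0]*6).astype(int)
    cv2.imwrite("pics/c5p.png",im[u[1]-200:u[1]+200,u[0]-200:u[0]+200])
E
python3 cf3.py
```

```text
c4 False 0.6 [ 0.5572  0.2948 -0.4416] -25.3 46.7
c4 False 1.0 [ 0.5572  0.295  -0.444 ] -25.44 36.9
c4 True 0.6 [ 0.5579  0.2935 -0.4405  0.1095] -25.24 46.54
c4 True 1.0 [ 0.5564  0.2964 -0.4413  0.1073] -25.29 36.88
c5 False 0.6 [ 0.5569  0.2953 -0.4447] -25.48 47.18
c5 False 1.0 [ 0.5566  0.2957 -0.452 ] -25.9 37.45
c5 True 0.6 [ 0.5577  0.2935 -0.4486  0.0916] -25.7 46.96
c5 True 1.0 [ 0.5576  0.2937 -0.4494  0.0914] -25.75 37.44
```

View pics/c5p.png

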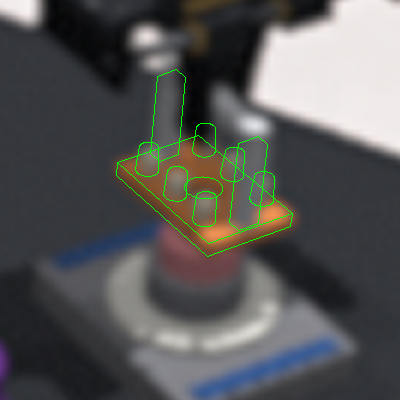

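```bash
python3 - <<'E'
from cf3 import *
d=pickle.load(open("c5.pkl","rb")); C=d["top"]
o=[]
for x,z in (([.5568,.2955,np.radians(-25.4)],.0903),([.5577,.2936,np.radians(-25.4)],.0915)):
    im=cv2.resize(C["img"],None,fx=10,fy=10,interpolation=cv2.INTER_CUBIC)
    for P,l in carrier2(z)(x):
        q=cv2.convexHull(proj(C,P).astype(np.float32)); cv2.polylines(im,[((q+.5)*10-.5).astype(np.int32)],True,(0,255,0),1)
    u=(proj(C,[.558,.294,.09])[0]*10).astype(int); print(u)
    o.append(im[u[1]-300:u[1]+300,u[0]-200:u[0]+200])
cv2.imwrite("pics/c5t.png",np.hstack(o))
E
```

```text
[1165 1977]
[1165 1977]
```

View pics/c5t.png

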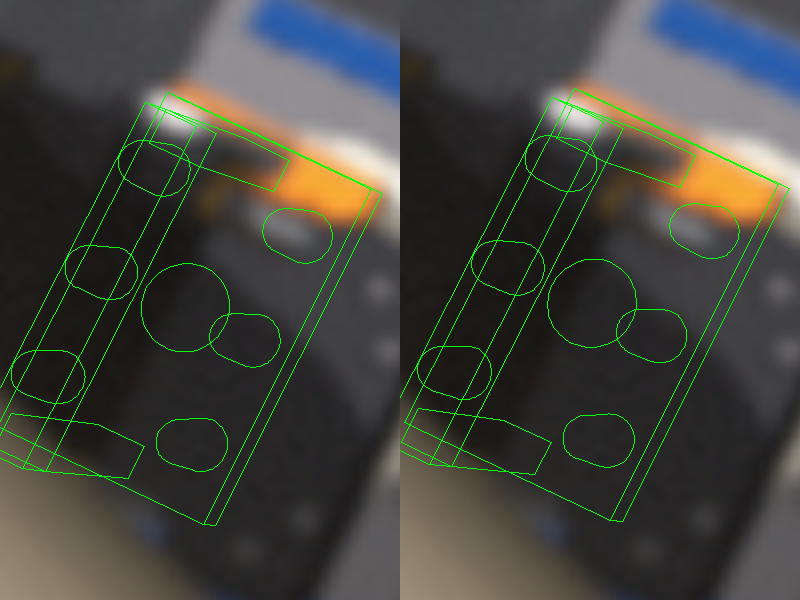

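```bash
cat > ct.py <<'E'
from cf3 import *
def runt(name,z,p0,yaw,roi=(.033,.052,-.037,-.008),sig=.8,end=1,verbose=True):
    d=pickle.load(open(name+".pkl","rb")); c=d["top"]; I=chroma(c["img"]); B=chroma(bgd["top"]["img"])
    def layers(p):
        return [(T(p,boxp(-.042,.042,-.026,.026,z,z+.008)),1),(T(p,boxp(.032,.040,-.006,.006,z+.008,z+.056)),2),(T(p,boxp(-.04,.04,-.006,.006,z+.056,z+.068)),2)]
    q=proj(c,T(list(p0)+[yaw],[[roi[i],roi[j],z+.008] for i in(0,1) for j in(2,3)])); x0,y0=np.floor(q.min(0)).astype(int)-1; x1,y1=np.ceil(q.max(0)).astype(int)+1
    m=np.zeros(c["img"].shape[:2],np.uint8); cv2.fillConvexPoly(m,cv2.convexHull(np.round(q).astype(np.int32)),1); W=m[y0:y1,x0:x1].astype(float)
    Ic=I[y0:y1,x0:x1];Bc=B[y0:y1,x0:x1]
    def f(p):
        A=cov(c,layers([p[0],p[1],yaw]),(x0,y0,x1,y1),sig=sig)
        M=np.array([a*W for a in A[1:2]]).reshape(1,-1).T; R=((Ic-A[0][...,None]*Bc)*W[...,None]).reshape(-1,2)
        s=np.linalg.lstsq(M,R,rcond=None)[0]; e=M@s-R; return np.sum(100*(np.sqrt(1+e**2/100)-1))/W.sum()
    x=np.array(p0,float); st=np.array([.003,.003])
    for k in range(3):
        rr=minimize(f,x,method="Nelder-Mead",options=dict(initial_simplex=np.vstack([x,x+[st[0],0],x+[0,st[1]]]),xatol=1e-5,fatol=1e-5)); x=rr.x; st=-st*.6
    return x,rr.fun,W.sum()
if __name__=="__main__":
    for name,z in (("c5",.0903),("c4",.1084)):
        for p0 in ([.558,.294],[.557,.2955]):
            for s in (.6,1.):
                for roi in ((.033,.052,-.037,-.008),(.035,.052,-.037,0)):
                    print(name,p0,s,runt(name,z,p0,np.radians(-25.2),sig=s,roi=roi))
E
python3 ct.py
```

```text
c5 [0.558, 0.294] 0.6 (array([0.55806523, 0.29481525]), np.float64(28.493825298474704), np.float64(126.0))
c5 [0.558, 0.294] 0.6 (array([0.55821367, 0.29519558]), np.float64(36.475734283846464), np.float64(144.0))
c5 [0.558, 0.294] 1.0 (array([0.55810036, 0.29499776]), np.float64(15.223467638787753), np.float64(126.0))
c5 [0.558, 0.294] 1.0 (array([0.55827227, 0.29518651]), np.float64(17.30067561791717), np.float64(144.0))
c5 [0.557, 0.2955] 0.6 (array([0.55813631, 0.29498703]), np.float64(35.568729832929115), np.float64(132.0))
c5 [0.557, 0.2955] 0.6 (array([0.55821006, 0.29500936]), np.float64(39.096173019355184), np.float64(145.0))
c5 [0.557, 0.2955] 1.0 (array([0.55824987, 0.29517743]), np.float64(22.5944147673864), np.float64(132.0))
c5 [0.557, 0.2955] 1.0 (array([0.55818882, 0.29499955]), np.float64(18.80502222552718), np.float64(145.0))
c4 [0.558, 0.294] 0.6 (array([0.5590254 , 0.29400812]), np.float64(39.953218547780565), np.float64(137.0))
c4 [0.558, 0.294] 0.6 (array([0.55910369, 0.29414239]), np.float64(46.681903615485425), np.float64(145.0))
c4 [0.558, 0.294] 1.0 (array([0.55892375, 0.29422912]), np.float64(27.407150643684886), np.float64(137.0))
c4 [0.558, 0.294] 1.0 (array([0.55894754, 0.29419528]), np.float64(28.639520000614056), np.float64(145.0))
c4 [0.557, 0.2955] 0.6 (array([0.55925065, 0.29412534]), np.float64(62.542825714998976), np.float64(128.0))
c4 [0.557, 0.2955] 0.6 (array([0.5592931 , 0.29422507]), np.float64(53.09507452675847), np.float64(149.0))
c4 [0.557, 0.2955] 1.0 (array([0.55929479, 0.2944264 ]), np.float64(49.05399124432901), np.float64(128.0))
c4 [0.557, 0.2955] 1.0 (array([0.55919684, 0.29433916]), np.float64(32.35798521186132), np.float64(149.0))
```

Emit:
carry_out(
  rows=[
    {"jaw":0.005,"delta_pos":[-0.0011,-0.001,0.001],"yaw":0},
    {"jaw":0.005,"delta_pos":[0,0,0.0013],"yaw":0},
    {"jaw":0.005,"delta_pos":[0,0,0],"yaw":0},
    {"jaw":0.005,"delta_pos":[0,0,0],"yaw":0},
    {"jaw":0.005,"delta_pos":[0,0,0],"yaw":0},
    {"jaw":0.005,"delta_pos":[0,0,0],"yaw":0},
    {"jaw":0.005,"delta_pos":[0,0,0],"yaw":0},
    {"jaw":0.005,"delta_pos":[0,0,0],"yaw":0},
  ],
)

```text
time: 33.7
ee_pos: [0.5578, 0.2945, 0.3134]
eef_rot: [0.218, 0.976, -0.0, 0.0]
ft_force: [-0.0, 0.4, -1.1]
width: 0.0115
```

```bash
python3 st.py .5579 .2945 .3136; python3 shot.py c6 80,150,180,250 276,70,376,170
python3 - <<'E'
from ct import *
y=np.radians(-25.2)
for s in (.6,1.): 
    print("top",runt("c6",.088,[.558,.2935],y,sig=s)[0])
    for fz in(0,1): print("scene",run("c6",.088,[.558,.2935,y],sig=s,freez=fz)[0])
a=pickle.load(open("l2.pkl","rb"))
from bench import cams
d0=pickle.load(open("d0.pkl","rb"))
# jars etc moved?
c=cams.camera("scene"); 
df=cv2.absdiff(c["img"],d0["scene"]["img"]).max(2)
for q in("jar_teal","jar_white","jar_amber","spatula","caddy"):
    b=d0["scene",q]
    if b: m=b[0]["pixels"]; print(q,df[m].mean())
E
```

```text
t 33.7 p [0.5578 0.2945 0.3134] toolx ang 154.81 tooly 64.81 tilt 0.01 q [ 0.11  0.58 -0.92  1.52  0.47  1.28  0.26] F [-0.    0.38 -1.11] w 0.0115
tool delta [-0.0001  0.0001 -0.0002]
top [0.55865115 0.29317499]
scene [ 0.55774373  0.2932133  -0.4440182 ]
scene [ 0.55738518  0.2935826  -0.44830697  0.08769442]
top [0.55875023 0.2934287 ]
scene [ 0.55731195  0.29388427 -0.45196296]
scene [ 0.55773978  0.29292829 -0.45013129  0.08856648]
jar_teal 0.9240986717267552
jar_white 0.6717171717171717
jar_amber 7.316993464052287
caddy 1.9340425531914893
```

View pics/c6.png

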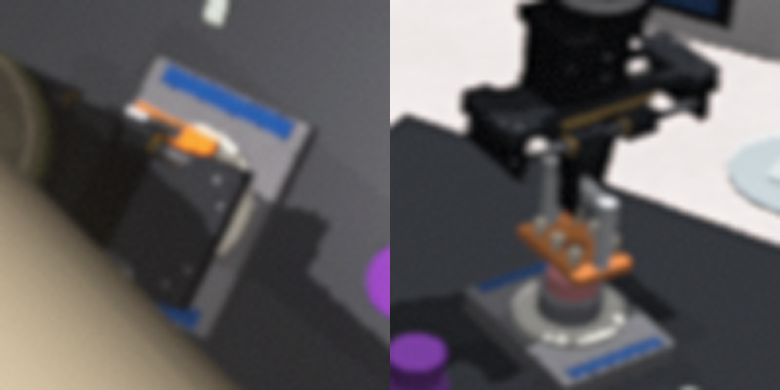

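```bash
python3 - <<'E'
from bench import job
print(job.close_job())
E
```

```text
the job is handed in; nothing more can be done
None
```

I seated both rings on the post in the order asked. The carrier is held level about 1 cm above the post tip. I handed the job in at about 34 s of the 69 s allowed.

- **Rings:** The grey ring first touched the post sideways (about 8 N). I moved it about 4 mm sideways until it ran free, lowered it until it seated at about 11 N, and then let go. The pink ring went down without touching the post and seated at about 6 N. A later picture showed both lying flat.
- **Carrier position:** The two cameras average the hole at (0.558, 0.293) and the post at (0.558, 0.294). They disagree by about 1 mm in x, so the centring is only that certain.
- **Height and yaw:** The arm reading puts the underside at about 88 mm above the bench, 10 mm above the tip; camera fits gave 87.7–88.6 mm. The carrier's yaw is −25.2° by the arm and −25.4° to −25.9° by the scene camera, against −25.1° for the lift. I turned it about 122°, so it sits half a turn from the other square position.
- **Contact:** The tilt reads 0.01°, and the wrist force is little more than the carrier's weight.
- **Jars and spatula:** The teal and white jars showed no change between the first and last pictures. My check for the amber jar landed on the purple look-alike, where I put the difference down to shadow. The spatula got no numeric check. The arm never went near the amber jar or the spatula.

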